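# Tip the bearing ball into its tray and present it over the light panel

### The arm

A 6-joint arm with a two-finger parallel gripper is mounted at the origin on a cart in front of the work surface, level with it; the furniture and walls round the work are solid. World frame = base frame: x ahead of the robot, y to its left, z up, the work surface at z = 0. Lengths are in m, angles in degrees, forces in N, time in s.
With the tool pointing down it reaches from about 0.3 to 0.75 m from the base axis. Payload 8.5 kg.
Tool frame: the origin (TCP) lies at the very end of the fingers, on their centre line; the grasp point (between the pads) lies 19 mm behind it; z points along the fingers, y is the line along which they close (so a half turn about z gives the same grasp; the last joint's range is limited). The gripper opens to 85 mm and grips with 20 to 120 N. Pads are 22 mm wide; open, the fingers measure 114 mm over their backs; the gripper's body (76 mm by 85 mm) begins 54 mm behind the grasp point. The pads swing forward as they close: fully open they stand 13 mm farther back than shut.
Start: joints at [51.434, 21.807, 74.336, -0, 83.858, -12.336], TCP at [0.243, 0.493, 0.231] pointing down, gripper open.
Joint ranges: [-178.18, 178.18], [-50.72, 133.34], [12.68, 142.11], [-81.47, 261.47], [9.98, 163.14], [-165.26, 165.26]. Speed limits (degrees/s): [136.94, 136.94, 180, 180, 180, 180].

### API

Orientations are given as a 3x3 rotation matrix whose columns are the frame's x, y, z axes.
In Python, from rig import observe, cams, ticket gives the robot as it stands.
- The arm moves only by the tool move_arm, never from a script. Its arguments are lists of equal length, an entry for each row: "jaw": the finger opening in cm, from 0 to 8.54; "dp": the shift along the tool's x, y, z in cm, a list of three; "turn": the turn, a rotation vector about the tool's x, y, z in rad, a list of three. In form: {"jaw": [jaw, ...], "dp": [[tx, ty, tz], ...], "turn": [[wx, wy, wz], ...]}. A call has 1 to 12 rows; each row shifts and turns the commanded pose from where the row before left it, along the tool's axes as they then stand; what a row does not reach is not made up. A row lasts 1/12 s, in which the tool goes at most 41.7 mm and 7.16 degrees, less where a joint would pass 70% of its speed; a pose out of reach is approached as far as the arm can. A call is refused whole if a number of a shift passes 4.17 or a number of a turn 0.125, either way. A call with a gripper value outside its range is refused whole. The fingers move at their own pace and stop on an object; "force" is the grip in N (left out, the last holds). Time passes only in rows, so rows that do not move let the fingers close. It gives the time, the measured TCP pose, the force, the opening and the grip force at its end, in the units of the state.
- observe(): the state, without advancing time (a new reading comes with each control period).
- cams.get_image(name): name is "side" or "top" or "wrist"; returns (picture, depth): 420x560x3 uint8, red, green, blue; 420x560 float32, m along the optical axis (not along the pixel's ray), 0 where there is no reading.
- cams.calibration(name): a dict with "vertical_fov" (degrees; the focal length in pixels is half the picture's height over the tangent of half this angle, whatever the lens; pixels are square), "cx", "cy" (the principal point, pixels), "view" (4x4, takes a point from world to camera coordinates); the wrist camera has in their place "tool_from_camera" (4x4, takes a point from camera to tool coordinates, whose origin is the TCP and whose axes are the flange's). Camera axes: x right, y up, looking along -z (the intrinsics and any distortion apply to the point x, -y, -z); pixel columns grow to the right and rows downward; lengths in m; the calibration is good to about 2 mm. The wrist camera is an equidistant fisheye: a pixel r from the principal point sees the ray r / f radians off the axis. A picture is of the moment at which its call begins: read the wrist's pose just before it. calibration takes no time and is no camera call.
- ticket.close_job(): hands the job in; it is judged then, once.
Trained networks look in the newest picture that a camera, given by its name, has taken for a name from the list of things; names that differ only in an ending like _2 or _b are one class to them, and where a whole thing is asked for, a point or a joint stands for the part that bears it (a point fixed in the world has none). Each returns a list of dicts, best first, with "p" (0 to 1); they miss things now and then, are a little off and sometimes report something else, mostly with a low value. They report only what shows in the picture. A call takes as long as a camera call. They do not tell look-alikes from the thing itself.
- cams.spot_in(camera, query): "box" ([centre column, centre row, width, height] as shares, 0 to 1, of the picture: columns of its width, rows of its height, round what is visible of it).
- cams.outline_of(camera, query): "mask" (420x560 bool, what is visible of it) and "box" ([centre column, centre row, width, height] as shares, 0 to 1, of the picture: columns of its width, rows of its height, round what is visible of it).
- cams.mark_of(camera, query): "location" ([column, row] as shares, 0 to 1, of the picture: columns of its width, rows of its height: a listed point, or the origin of a listed thing).
The state is a dict: "time_s": time; "q": joint angles; "qvel": joint speeds; "joint_efforts": joint torques, N m; "position": TCP position; "tool_rot": TCP orientation; "ft_force": force on the tool from outside, world axes, zero at the start; "wrist_torque": the same for the moment, N m; "grip_width": finger opening in m; "gripper_force": force on a finger pad.
Only numpy, scipy, OpenCV 4.12 (cv2) and the standard library are available. Lean on these libraries where they do the work, as an engineer would, in place of code of your own. Each camera call takes 0.05 s, during which the arm holds its last target. There are 200 camera calls.

### The job

Tip the small handled steel cup so that its bearing ball rolls out into the square tray and settles in the pocket, then stand the cup upright on the worktop again and let go of it. Lift the tray by its black handle, keep it level so the ball stays in its pocket, carry it over the flat white light panel and finish still holding it there: level, still, centred over the panel, its underside about 11 cm above the worktop. Leave the mug, the tape roll behind the panel and the USB stick where they are.

Things in the scene. Friction and masses are not known exactly. Their poses are not given: they have to be found in the camera images.
- cup: Plain steel cup, loose, 0.14 kg: flared bowl 34 mm high, 44 mm wide at the foot, 86 mm at the rim, wall 3 mm, inner floor 5 mm up; the ball rolls out when it is tipped past about 60 deg (70 is ample). Origin: centre of underside, z out of the mouth. Handle along its -x, at the start toward the robot within 30 deg: upright plate 9 mm thick (y), z 13 to 35 mm, from the bowl to x = -90 mm. Starts upright.
- cup_grip (a point): Middle of the free part of the cup's handle plate, at (-68, 0, 24) mm in the cup's frame: the place to grip, the fingers closing along the cup's y.
- cup_lip (a point): Point of the cup's rim opposite the handle, at (43, 0, 34) mm in the cup's frame: the ball leaves here when the cup is tipped away from its handle (turned about the cup's +y).
- ball_center (a point): Centre of the steel bearing ball, diameter 22 mm, about 40 g, loose; at the start it lies on the floor of the cup.
- tray: Square grey plastic tray, loose, 0.16 kg, 120 x 120 mm, walls 30 mm high. Its floor slopes down 8 deg from all sides to a central square pocket 25 mm wide, 4 mm deep, so a ball dropped in from low down rolls to the pocket. Origin: centre of underside, z up. A black arch handle stands just outside its +x wall (at the start the side far from the robot, within 20 deg), crossbar along y.
- tray_pocket (a point): Where the ball's centre lies when the ball sits in the tray's pocket: 15 mm above the tray's underside, at its centre.
- tray_grip (a point): Middle of the crossbar of the tray's handle, at (65, 0, 70) mm in the tray's frame. The crossbar is 12 mm thick (along the tray's x), 62 mm long (along its y), and 24 mm high (z = 58 to 82 mm): grip it from above, the fingers closing along the tray's x.
- panel: Flat inspection light panel fixed to the worktop: 110 x 110 mm and 10 mm high, black frame and white face. Origin at the centre of its underside.
- mug: Mug, 81 mm wide, 101 mm high; a bystander, stands behind the work. Origin near the centre of its underside.
- tape_roll: Roll of tape, diameter 100 mm, 25 mm high, lying flat; a bystander behind the panel. Origin at the centre of its underside.
- usb_stick: USB stick, 18 x 54 x 9 mm; a bystander that lies near the front edge. Origin at the centre of its underside.
There are look-alikes about, which are no part of the job. Of the things shaped like the part that bears ball_center, the bare steel one is meant.

How it is judged:
By the outcome, as a careful person would: the job done as asked, in the order asked, and still so for the second after the job is handed in, while the arm keeps its last pose, push and grip.
It also fails if it takes over 72 s, if anything falls off the work surface, if the arm or the gripper's body presses on something with over 40 N, if the wrist force passes 120 N, or if a joint passes its speed limit or range.

## Working session

There is one attempt and no reset: what is moved stays moved. The work goes in short steps, Python scripts to look and compute and a tool call to move; the robot and the scene stay as the last step left them, time stands still between calls to the robot, and variables do not carry over. Pictures are saved under pics/ and viewed, at most 10 in all, crops included, and the job is handed in when it is done.

Besides the shell and the picture viewer there is one more tool, called after "Request:" as name(argument=value, ...) on one line, values as JSON. move_arm: Moves the arm, as the interface text tells. Its arguments: {"type":"object","properties":{"jaw":{"type":"array","items":{"type":"number"}},"dp":{"type":"array","items":{"type":"array","items":{"type":"number"}}},"turn":{"type":"array","items":{"type":"array","items":{"type":"number"}}},"force":{"type":"number"}},"required":["jaw","dp","turn"]}

```bash
ls; mkdir -p pics; cat > h.py <<'E'
import numpy as np, cv2
from rig import observe, cams, ticket
def world_pts(name, d):
    c=cams.calibration(name); H,W=d.shape
    f=H/2/np.tan(np.radians(c["vertical_fov"])/2)
    v,u=np.mgrid[0:H,0:W]
    X=(u-c["cx"])/f*d; Y=(v-c["cy"])/f*d
    P=np.stack([X,-Y,-d,np.ones_like(d)],-1)
    return P@np.linalg.inv(c["view"]).T[:,:3]
E
python3 - <<'E'
from h import *
s=observe(); print(s["time_s"],s["position"],s["tool_rot"],s["grip_width"])
for n in("top","side"):
    im,d=cams.get_image(n); cv2.imwrite(f"pics/{n}0.png",im[...,::-1]); np.save(f"{n}_d.npy",d)
    c=cams.calibration(n); print(n,{k:v for k,v in c.items() if k!="view"}, np.linalg.inv(c["view"]).round(3).tolist())
    P=world_pts(n,d)
    for q in["cup","tray","panel","mug","tape_roll","usb_stick","cup_grip","cup_lip","ball_center","tray_pocket","tray_grip"]:
        for r in cams.mark_of(n,q)[:3]:
            u,v=r["location"]; u*=560;v*=420
            i,j=min(int(v),419),min(int(u),559)
            print(q,round(r["p"],2),round(u),round(v),P[i,j].round(3))
E
```

```text
pics
0.0 [0.24292126 0.49312278 0.23069458] [[-8.97024955e-01  4.41979018e-01 -8.82430808e-04]
 [ 4.41979817e-01  8.97024214e-01 -1.18325932e-03]
 [ 2.68586012e-04 -1.45142974e-03 -9.99998911e-01]] 0.08537346623972533
top {'vertical_fov': 42.19420908665061, 'cx': 279.06624517241625, 'cy': 216.0021517886035} [[0.023, 0.996, -0.081, 0.448], [-1.0, 0.022, -0.004, 0.059], [-0.003, 0.081, 0.997, 1.182], [0.0, 0.0, 0.0, 1.0]]
cup 0.69 171 250 [0.467 0.293 0.021]
tray 0.82 256 236 [0.502 0.116 0.003]
panel 0.96 366 267 [ 0.438 -0.122  0.012]
panel 0.75 249 204 [0.563 0.127 0.086]
mug 0.63 206 151 [0.678 0.226 0.032]
tape_roll 0.88 375 165 [ 0.664 -0.144 -0.001]
tape_roll 0.59 259 237 [0.498 0.107 0.007]
usb_stick 0.68 283 293 [0.448 0.059 1.182]
cup_grip 0.98 174 277 [0.411 0.284 0.03 ]
cup_lip 0.81 161 231 [ 0.506  0.323 -0.001]
ball_center 0.62 186 199 [0.575 0.265 0.017]
ball_center 0.41 210 289 [0.387 0.207 0.022]
ball_center 0.39 171 247 [0.471 0.294 0.028]
tray_pocket 0.71 261 236 [0.5   0.104 0.007]
tray_grip 0.8 247 205 [0.561 0.13  0.083]
side {'vertical_fov': 47.61055023821637, 'c
[... 164 characters left out ...]
0]]
cup 0.76 319 348 [0.457 0.303 0.005]
cup 0.19 371 247 [0.381 0.064 0.01 ]
tray 0.85 305 262 [0.5   0.112 0.003]
tray 0.67 368 245 [0.385 0.055 0.009]
panel 0.77 344 197 [ 0.438 -0.1    0.011]
mug 0.66 183 304 [0.67  0.279 0.041]
mug 0.53 307 258 [0.497 0.103 0.002]
mug 0.16 311 338 [0.469 0.306 0.027]
tape_roll 0.97 246 182 [ 0.657 -0.105  0.027]
usb_stick 0.7 373 245 [0.378 0.056 0.009]
cup_grip 0.96 358 332 [0.402 0.287 0.032]
cup_lip 0.74 286 335 [0.504 0.31  0.032]
ball_center 0.52 251 316 [0.566 0.272 0.021]
ball_center 0.49 311 340 [0.469 0.306 0.025]
ball_center 0.42 363 300 [0.395 0.209 0.019]
tray_pocket 0.93 303 250 [0.505 0.088 0.01 ]
tray_grip 0.91 271 236 [0.556 0.143 0.082]
```

View pics/top0.png

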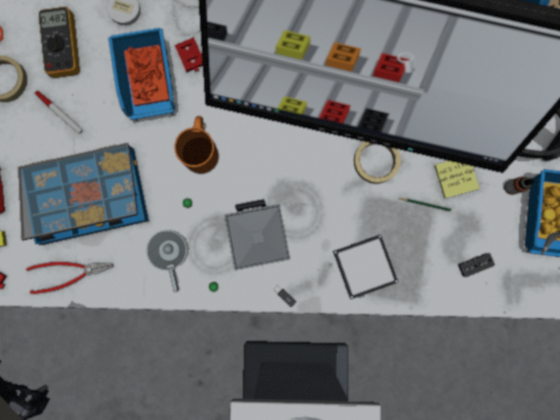

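View pics/side0.png

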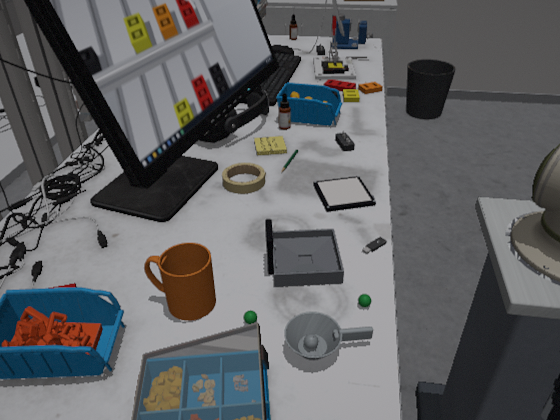

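The top view shows the steel cup at (168,250) with its handle toward the robot. The tray is at (257,237) with its handle at (250,205), the white panel at (365,267), and green decoy balls at (187,202) and (213,287). The side view agrees. The monitor overhangs the back.

```bash
cat > fit.py <<'E'
from h import *
from scipy.optimize import least_squares
for n in("top","side"):
    P=world_pts(n,np.load(f"{n}_d.npy")).reshape(-1,3)
    def near(x,y,r,a,b):
        m=(np.hypot(P[:,0]-x,P[:,1]-y)<r)&(P[:,2]>a)&(P[:,2]<b); return P[m]
    t=near(.5,.0,.5,-.02,.02); print(n,"table z",np.median(t[:,2]))
    c=near(.467,.295,.125,.012,.05)
    h=c[(c[:,0]<.425)&(c[:,2]>.02)]; print("handle n",len(h),h.mean(0).round(4),h.min(0).round(3),h.max(0).round(3))
    if len(h)>5:
        w=np.linalg.svd(h[:,:2]-h[:,:2].mean(0),full_matrices=False)[2][0]; w=w*np.sign(w[0]); print("handle yaw",np.degrees(np.arctan2(w[1],w[0])))
    rim=c[(c[:,0]>.43)&(c[:,2]>.027)]
    r=least_squares(lambda p:np.hypot(rim[:,0]-p[0],rim[:,1]-p[1])-.0415,[.467,.295],loss="soft_l1",f_scale=.003)
    print("rim",len(rim),r.x.round(4),rim[:,2].mean().round(4))
    for nm,(x,y,rad,a,b) in {"traywalls":(.5,.11,.095,.022,.036),"traybar":(.56,.13,.06,.07,.09),"panel":(.438,-.115,.1,.006,.016)}.items():
        q=near(x,y,rad,a,b)
        if len(q)<8: print(nm,len(q)); continue
        (cx,cy),(w,hh),ang=cv2.minAreaRect((q[:,:2]*1000).astype(np.float32))
        print(nm,len(q),q.mean(0).round(4),"rect",round(cx,1),round(cy,1),round(w,1),round(hh,1),round(ang,1))
E
python3 fit.py
python3 - <<'E'
from h import *
# refine with masks on top: project mask contour at known height
def ray(n,uv,z):
    c=cams.calibration(n); f=210/np.tan(np.radians(c["vertical_fov"])/2); M=np.linalg.inv(c["view"])
    uv=np.atleast_2d(uv).astype(float); d=np.stack([(uv[:,0]-c["cx"])/f,-(uv[:,1]-c["cy"])/f,-np.ones(len(uv))],1)@M[:3,:3].T
    return M[:3,3]+d*((z-M[2,3])/d[:,2])[:,None]
for n in("top","side"):
    cams.get_image(n)
    for q,z in(("panel",.01),("tray",.03),("cup",.034)):
        for r in cams.outline_of(n,q)[:1]:
            m=r["mask"]; k=max(cv2.findContours(m.astype(np.uint8),0,2)[0],key=len)[:,0]
            W=ray(n,k,z)[:,:2]*1000
            (cx,cy),(w,hh),a=cv2.minAreaRect(W.astype(np.float32)); print(n,q,round(r["p"],2),m.sum(),round(cx,1),round(cy,1),round(w,1),round(hh,1),round(a,1))
for nm,uv,z in(("top",(174,277),.024),):print(ray(nm,uv,z))
for n in("top","side"):
  for q,z in(("cup_grip",.024),("cup_lip",.034),("tray_grip",.070),("tray_pocket",.015)):
    r=cams.mark_of(n,q)[0]; print(n,q,round(r["p"],2),ray(n,np.array(r["location"])*[560,420],z).round(4))
E
```

```text
top table z 0.0011350120415464238
handle n 164 [0.402  0.2735 0.0319] [0.377 0.196 0.02 ] [0.425 0.313 0.04 ]
handle yaw 73.451058671357
rim 515 [0.4726 0.3044] 0.0345
traywalls 450 [0.4985 0.1113 0.0299] rect 497.7 109.8 121.8 120.0 12.2
traybar 195 [0.5596 0.1229 0.0813] rect 560.2 123.2 12.6 61.7 12.7
panel 2617 [ 0.4383 -0.1234  0.0111] rect 431.6 -114.6 180.8 177.9 64.4
side table z -0.00021100061467183018
handle n 342 [0.4019 0.2826 0.0294] [0.379 0.198 0.02 ] [0.425 0.307 0.036]
handle yaw 68.97547135350433
rim 592 [0.4665 0.3032] 0.0319
traywalls 774 [0.4952 0.1192 0.0273] rect 503.4 111.8 130.1 124.0 12.3
traybar 179 [0.5609 0.131  0.0798] rect 562.1 125.2 11.8 62.8 12.6
panel 1445 [ 0.4402 -0.1166  0.0101] rect 439.2 -122.5 113.5 114.9 20.9
top panel 0.71 2581 437.6 -124.1 112.0 109.2 21.2
top tray 0.91 3510 504.7 112.1 138.1 123.5 13.4
top cup 0.59 1257 449.3 287.2 121.5 82.3 41.5
side panel 0.81 1542 440.5 -116.0 114.3 121.6 22.8
side tray 0.72 4105 503.2 109.5 134.3 185.8 11.7
side cup 0.79 2292 446.6 306.9 85.4 123.4 78.2
[[0.4082863  0.28351305 0.024     ]]
top cup_grip 0.7 [[0.4998 0.1115 0.024 ]]
top cup_lip 0.6 [[0.504  0.3163 0.034 ]]
top tray_grip 0.71 [[0.5627 0.1275 0.07  ]]
top tray_pocket 0.92 [[0.5013 0.1025 0.015 ]]
side cup_grip 0.62 [[0.4    0.2839 0.024 ]]
side cup_lip 0.64 [[0.5113 0.3084 0.034 ]]
side tray_grip 0.63 [[0.5607 0.1324 0.07  ]]
side tray_pocket 0.74 [[0.5073 0.1066 0.015 ]]
```

```bash
python3 - <<'E'
from h import *
for n in("top","side"):
    P=world_pts(n,np.load(f"{n}_d.npy")).reshape(-1,3)
    m=(P[:,0]>.37)&(P[:,0]<.422)&(P[:,1]>.25)&(P[:,1]<.325)&(P[:,2]>.022)&(P[:,2]<.045)
    h=P[m]; w=np.linalg.svd(h[:,:2]-h[:,:2].mean(0),full_matrices=False)[2][0]; w*=np.sign(w[0])
    print(n,len(h),h.mean(0).round(4),np.percentile(h,[2,98],axis=0).round(4).tolist(),np.degrees(np.arctan2(w[1],w[0])))
    for a in((.566,.272),(.395,.208),(.469,.302),(.67,.25)):
        q=P[(np.hypot(*(P[:,:2]-a).T)<(.07 if a[0]>.6 else .02))&(P[:,2]>.006)]; print(a,q.mean(0).round(3),q.max(0).round(3),q.min(0).round(3))
print(observe()["q"])
c=cams.calibration("wrist");print(c)
E
```

```text
top 116 [0.4    0.2818 0.0336] [[0.3781, 0.2738, 0.0248], [0.421, 0.2903, 0.0383]] 14.697836103397407
(0.566, 0.272) [0.566 0.262 0.018] [0.576 0.286 0.026] [0.556 0.253 0.006]
(0.395, 0.208) [0.39  0.2   0.019] [0.414 0.226 0.028] [0.378 0.191 0.007]
(0.469, 0.302) [0.469 0.301 0.015] [0.489 0.321 0.032] [0.45  0.282 0.006]
(0.67, 0.25) [0.677 0.24  0.055] [0.738 0.297 0.108] [0.611 0.183 0.006]
side 277 [0.401  0.2864 0.0305] [[0.3804, 0.278, 0.0227], [0.4213, 0.2934, 0.0356]] 15.444998629811636
(0.566, 0.272) [0.568 0.268 0.016] [0.58  0.275 0.022] [0.559 0.256 0.007]
(0.395, 0.208) [0.391 0.206 0.016] [0.401 0.213 0.022] [0.381 0.193 0.006]
(0.469, 0.302) [0.469 0.306 0.021] [0.488 0.319 0.028] [0.458 0.292 0.006]
(0.67, 0.25) [0.674 0.247 0.063] [0.739 0.281 0.102] [0.633 0.199 0.006]
[ 5.14332184e+01  2.18050994e+01  7.43369535e+01  3.13035049e-03
  8.38581540e+01 -1.23374856e+01]
{'vertical_fov': 65.70646984690485, 'cx': 280.74382287889426, 'cy': 209.59389124797463, 'tool_from_camera': array([[-7.13550118e-04,  9.44539054e-01,  3.28398334e-01,
         8.42192599e-02],
       [ 9.99999745e-01,  6.87732677e-04,  1.94762144e-04,
        -5.06895874e-04],
       [-4.18898144e-05,  3.28398389e-01, -9.44539304e-01,
        -1.42581584e-01],
       [ 0.00000000e+00,  0.00000000e+00,  0.00000000e+00,
         1.00000000e+00]])}
```

```bash
cat >> h.py <<'E'
from scipy.spatial.transform import Rotation as Ro, Slerp
def rz(a): return Ro.from_euler("z",a,degrees=True).as_matrix()
def fwd(yaw,below):
    "tool pointing along yaw, 'below' deg under horizontal, camera on top"
    b=np.radians(below); z=np.array([np.cos(b),0,-np.sin(b)]); x=np.array([np.sin(b),0,np.cos(b)])
    return rz(yaw)@np.stack([x,np.cross(z,x),z],1)
def cup_tool(cup_pos,yaw,tip,grip=(-.070,0,.029),ang=45):
    "TCP pose that puts held cup at cup_pos (underside origin), yaw, tipped by tip deg"
    g=np.array(grip); R0=fwd(0,ang); C=rz(yaw)@Ro.from_euler("y",tip,degrees=True).as_matrix()
    return np.array(cup_pos)+C@(g+.019*R0[:,2]), C@R0
def plan(pos,R,n,start=None):
    if start is None: s=observe(); p,Q=np.array(s["position"]),np.array(s["tool_rot"])
    else: p,Q=start
    p0=p.copy(); sl=Slerp([0,1],Ro.from_matrix([Q,R])); dps=[];tns=[]
    for i in range(1,n+1):
        t=i/n; t=t*t*(3-2*t) if n>5 else t
        pt=p0+(np.array(pos)-p0)*t; Rt=sl(t).as_matrix()
        d=(Q.T@(pt-p)*100).round(2); w=Ro.from_matrix(Q.T@Rt).as_rotvec().round(3)
        p=p+Q@d/100; Q=Q@Ro.from_rotvec(w).as_matrix(); dps.append((d+0.).tolist()); tns.append((w+0.).tolist())
    for k in range(0,n,12): print("dp",dps[k:k+12],"\nturn",tns[k:k+12])
    a=np.abs(dps).max(),np.abs(tns).max()
    print("max",a,"end err mm",((np.array(pos)-p)*1000).round(2)); return p,Q
E
python3 - <<'E'
from h import *
P=world_pts("top",np.load("top_d.npy")).reshape(-1,3)
m=(P[:,2]>.15)&(P[:,1]>-.25)&(P[:,1]<.35); q=P[m]; print("high",q.min(0).round(3)); 
k=q[q[:,0]<.75]; print(len(k),k.min(0) if len(k) else 0,k.max(0) if len(k) else 0)
p,R=cup_tool((.468,.302,0),15,0); print(p)
pre=p-R[:,2]*.10+[0,0,.03]; print(pre)
# first yaw turn while moving
mid=np.array([.32,.33,.22])
st=plan(mid,fwd(15,90),1+35)
plan(pre,R,12,st)
E
```

```text
high [ 0.448 -0.25   0.204]
21622 [ 0.44815971 -0.24999313  0.20360957] [0.74999073 0.20261295 1.18152668]
[0.41336243 0.28735991 0.01556497]
[0.34506116 0.26905864 0.11627565]
dp [[-0.03, -0.03, 0.0], [-0.1, -0.07, 0.01], [-0.15, -0.12, 0.01], [-0.21, -0.15, 0.02], [-0.28, -0.18, 0.02], [-0.33, -0.21, 0.02], [-0.39, -0.21, 0.03], [-0.45, -0.21, 0.03], [-0.51, -0.19, 0.04], [-0.56, -0.17, 0.03], [-0.61, -0.13, 0.04], [-0.64, -0.09, 0.04]] 
turn [[0.0, 0.0, 0.006], [0.0, 0.0, 0.016], [0.0, 0.0, 0.026], [0.0, 0.0, 0.035], [0.0, 0.0, 0.044], [0.0, 0.0, 0.052], [0.0, 0.0, 0.06], [0.0, 0.0, 0.067], [0.0, 0.0, 0.072], [0.0, 0.0, 0.079], [0.0, 0.0, 0.083], [0.0, 0.0, 0.088]]
dp [[-0.69, -0.03, 0.05], [-0.7, 0.03, 0.04], [-0.72, 0.1, 0.05], [-0.71, 0.18, 0.04], [-0.71, 0.24, 0.05], [-0.68, 0.32, 0.05], [-0.64, 0.39, 0.04], [-0.6, 0.44, 0.05], [-0.55, 0.5, 0.05], [-0.48, 0.54, 0.04], [-0.42, 0.57, 0.05], [-0.35, 0.58, 0.04]] 
turn [[0.0, 0.0, 0.091], [0.0, 0.0, 0.095], [0.0, 0.0, 0.097], [0.0, 0.0, 0.099], [0.0, 0.0, 0.1], [0.0, 0.0, 0.101], [0.0, 0.0, 0.101], [0.0, 0.0, 0.1], [0.0, 0.0, 0.09
[... 471 characters left out ...]
0.0, 0.035], [0.0, 0.0, 0.026], [0.0, 0.0, 0.016], [0.0, 0.0, 0.006]]
max (np.float64(0.72), np.float64(0.101)) end err mm [-0.01 -0.03 -0.02]
dp [[0.02, 0.13, 0.2], [0.03, 0.35, 0.57], [0.02, 0.54, 0.85], [-0.04, 0.68, 1.08], [-0.15, 0.76, 1.2], [-0.27, 0.81, 1.26], [-0.4, 0.81, 1.23], [-0.48, 0.76, 1.12], [-0.52, 0.68, 0.94], [-0.47, 0.53, 0.71], [-0.34, 0.36, 0.45], [-0.13, 0.13, 0.16]] 
turn [[0.0, 0.015, 0.0], [0.0, 0.043, 0.0], [0.0, 0.065, 0.0], [0.0, 0.081, 0.0], [0.0, 0.091, 0.0], [0.0, 0.098, 0.0], [0.0, 0.097, 0.0], [0.0, 0.092, 0.0], [0.0, 0.081, 0.0], [0.0, 0.064, 0.0], [0.0, 0.043, 0.0], [0.0, 0.015, 0.0]]
max (np.float64(1.26), np.float64(0.098)) end err mm [-0.    0.02  0.  ]
```

Request:
move_arm(jaw=[5,5,5,5,5,5,5,5,5,5,5,5], dp=[[0,0,0],[0,0,0],[0,0,0],[0,0,0],[0,0,0],[0,0,0],[0,0,0],[0,0,0],[0,0,0],[0,0,0],[0,0,0],[0,0,0]], turn=[[0,0,0.06],[0,0,0.12],[0,0,0.12],[0,0,0.12],[0,0,0.12],[0,0,0.12],[0,0,0.12],[0,0,0.12],[0,0,0.12],[0,0,0.12],[0,0,0.12],[0,0,0.12]], force=40)

```text
time_s: 3.0
position: [0.2431, 0.4933, 0.2313]
tool_rot: [[0.27, 0.963, -0.0], [0.963, -0.27, -0.0], [-0.0, 0.0, -1.0]]
ft_force: [0.0, 0.4, -0.5]
grip_width: 0.0499
gripper_force: 0.0
```

Request:
move_arm(jaw=[5,5,5,5,5,5,5,5,5,5], dp=[[0,0,0],[0,0,0],[0,0,0],[0,0,0],[0,0,0],[0,0,0],[0,0,0],[0,0,0],[0,0,0],[0,0,0]], turn=[[0,0,0.12],[0,0,0.12],[0,0,0.12],[0,0,0.12],[0,0,0.12],[0,0,0.12],[0,0,0.12],[0,0,0.12],[0,0,0.08],[0,0,0]])

```text
time_s: 3.83
position: [0.2431, 0.4934, 0.2313]
tool_rot: [[0.966, 0.258, 0.0], [0.258, -0.966, 0.0], [0.0, -0.0, -1.0]]
ft_force: [0.6, -0.6, -0.7]
grip_width: 0.05
gripper_force: 0.0
```

```bash
python3 - <<'E'
from h import *
print(observe()["q"].round(1) if hasattr(observe()["q"],"round") else observe()["q"])
p,R=cup_tool((.468,.302,0),15,0); pre=p-R[:,2]*.10+[0,0,.03]
plan(pre,R,18)
E
```

```text
[ 51.4  21.8  74.3   0.   83.9 126.5]
dp [[0.04, 0.22, 0.1], [0.1, 0.61, 0.3], [0.15, 0.97, 0.46], [0.17, 1.27, 0.61], [0.19, 1.51, 0.74], [0.16, 1.72, 0.84], [0.13, 1.87, 0.93], [0.07, 1.96, 0.99], [0.01, 2.02, 1.01], [-0.05, 2.02, 1.01], [-0.12, 1.97, 0.98], [-0.17, 1.86, 0.92]] 
turn [[0.0, 0.007, 0.0], [0.0, 0.02, 0.0], [0.0, 0.031, 0.0], [0.0, 0.041, 0.0], [0.0, 0.049, 0.0], [0.0, 0.056, 0.0], [0.0, 0.06, 0.0], [0.0, 0.064, 0.0], [0.0, 0.065, 0.0], [0.0, 0.065, 0.0], [0.0, 0.063, 0.0], [0.0, 0.061, -0.001]]
dp [[-0.21, 1.72, 0.84], [-0.22, 1.52, 0.73], [-0.22, 1.26, 0.6], [-0.18, 0.97, 0.45], [-0.13, 0.62, 0.28], [-0.04, 0.21, 0.1]] 
turn [[0.0, 0.055, 0.0], [0.0, 0.049, 0.0], [0.0, 0.041, 0.0], [0.0, 0.031, 0.0], [0.0, 0.02, 0.0], [0.0, 0.007, 0.0]]
max (np.float64(2.02), np.float64(0.065)) end err mm [-0.04 -0.04 -0.01]
```

Request:
move_arm(jaw=[5,5,5,5,5,5,5,5,5,5,5,5], dp=[[0.04,0.22,0.1],[0.1,0.61,0.3],[0.15,0.97,0.46],[0.17,1.27,0.61],[0.19,1.51,0.74],[0.16,1.72,0.84],[0.13,1.87,0.93],[0.07,1.96,0.99],[0.01,2.02,1.01],[-0.05,2.02,1.01],[-0.12,1.97,0.98],[-0.17,1.86,0.92]], turn=[[0.0,0.007,0.0],[0.0,0.02,0.0],[0.0,0.031,0.0],[0.0,0.041,0.0],[0.0,0.049,0.0],[0.0,0.056,0.0],[0.0,0.06,0.0],[0.0,0.064,0.0],[0.0,0.065,0.0],[0.0,0.065,0.0],[0.0,0.063,0.0],[0.0,0.061,0]])

```text
time_s: 4.83
position: [0.3187, 0.3268, 0.1461]
tool_rot: [[0.804, 0.265, 0.533], [0.221, -0.964, 0.146], [0.552, 0.0, -0.834]]
ft_force: [2.4, -0.1, 0.0]
grip_width: 0.0504
gripper_force: 0.0
```

Request:
move_arm(jaw=[5,5,5,5,5,5,5], dp=[[-0.21,1.72,0.84],[-0.22,1.52,0.73],[-0.22,1.26,0.6],[-0.18,0.97,0.45],[-0.13,0.62,0.28],[-0.04,0.21,0.1],[0,0,0]], turn=[[0.0,0.055,0.0],[0.0,0.049,0.0],[0.0,0.041,0.0],[0.0,0.031,0.0],[0.0,0.02,0.0],[0.0,0.007,0.0],[0,0,0]])

```text
time_s: 5.42
position: [0.3492, 0.276, 0.1478]
tool_rot: [[0.717, 0.258, 0.647], [0.195, -0.966, 0.169], [0.669, 0.005, -0.743]]
ft_force: [0.1, -0.3, 0.4]
grip_width: 0.05
gripper_force: 0.0
```

```bash
cat >> h.py <<'E'
def wrist_cloud(d,s):
    c=cams.calibration("wrist"); f=210/np.tan(np.radians(c["vertical_fov"])/2)
    v,u=np.mgrid[0:420,0:560]; x=u-c["cx"]; y=v-c["cy"]; r=np.hypot(x,y)+1e-9; th=r/f
    k=np.tan(th)/r*d
    P=np.stack([x*k,-y*k,-d],-1); M=c["tool_from_camera"]
    T=P@M[:3,:3].T+M[:3,3]
    return T@np.array(s["tool_rot"]).T+np.array(s["position"])
E
python3 - <<'E'
from h import *
s=observe(); print(s["position"],s["q"]); im,d=cams.get_image("wrist"); cv2.imwrite("pics/w1.png",im[...,::-1]); W=wrist_cloud(d,s); np.save("w1.npy",W)
for q in("cup_grip","cup_lip","cup","ball_center"):
    for r in cams.mark_of("wrist",q)[:2]:
        u,v=r["location"]; i,j=int(v*420),int(u*560); print(q,round(r["p"],2),j,i,W[min(i,419),min(j,559)].round(4))
P=W.reshape(-1,3)[d.ravel()>0]
t=P[(P[:,2]>-.02)&(P[:,2]<.008)]; print("table",np.median(t[:,2]))
h=P[(P[:,0]>.37)&(P[:,0]<.42)&(P[:,1]>.25)&(P[:,1]<.325)&(P[:,2]>.028)&(P[:,2]<.042)]
w=np.linalg.svd(h[:,:2]-h[:,:2].mean(0),full_matrices=False)[2][0]; w*=np.sign(w[0])
print(len(h),h.mean(0).round(4),np.percentile(h,[2,98],axis=0).round(4).tolist(),np.degrees(np.arctan2(w[1],w[0])))
E
```

```text
[0.34924881 0.27595139 0.14780067] [ 28.41051939  10.0657034  124.57291054 -65.61239885  10.05626077
 165.15390441]
cup_grip 0.95 285 247 [0.3967 0.2834 0.036 ]
cup_lip 0.92 286 139 [0.5314 0.3167 0.0015]
cup 0.56 284 192 [0.4592 0.3003 0.013 ]
ball_center 0.84 285 180 [0.4657 0.3012 0.0268]
ball_center 0.74 468 126 [0.5556 0.1282 0.0761]
table 0.00020599621051713146
461 [0.3992 0.2826 0.0343] [[0.3803, 0.2749, 0.0314], [0.4193, 0.2906, 0.0362]] 15.304874928370038
```

View pics/w1.png

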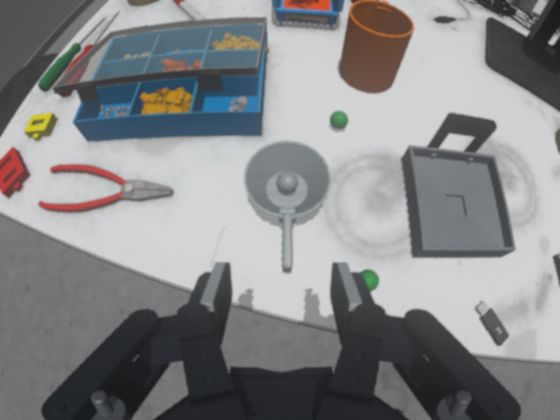

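The wrist view shows the cup handle at (287,247), the ball in the cup at (287,182), and the tray at (460,200). Joint limits (q5, q6) stopped the shallow tilt, so I need the kinematics. I'll fit a simple model from the samples.

```bash
cat > kin.py <<'E'
from h import *
import json,os
def sample():
    s=observe(); L=json.load(open("samp.json")) if os.path.exists("samp.json") else []
    L.append([list(map(float,s["q"])),np.array(s["position"]).tolist(),np.array(s["tool_rot"]).tolist()]); json.dump(L,open("samp.json","w"))
def Rfk(q,s4=1):
    e=lambda a,x:Ro.from_euler(a,x,degrees=True).as_matrix()
    return e("z",q[0])@e("y",q[1]+q[2])@e("z",s4*q[3])@e("y",q[4])@e("z",q[5]+90)
def fk(q,k):
    a1,d1,L1,lat,L2,a3,L6=k
    R=Rfk(q); a=np.radians(q[1]); b=np.radians(q[1]+q[2])
    w=np.array([a1+L1*np.sin(a)+L2*np.sin(b)+a3*np.cos(b), lat, d1+L1*np.cos(a)+L2*np.cos(b)-a3*np.sin(b)])
    return rz(q[0])@w+L6*R[:,2],R
E
python3 - <<'E'
from kin import *
if not os.path.exists("samp.json"): json.dump([[[51.4332,21.805,74.337,.003,83.858,-12.3375],[.24292,.49312,.23069],[[-.897025,.441979,-.00088],[.44198,.897024,-.00118],[.00027,-.00145,-.999999]]]],open("samp.json","w"))
sample(); s=observe()
for s4 in(1,-1): print(s4,np.abs(Rfk(s["q"],s4)-s["tool_rot"]).max())
plan([.34,.28,.20],fwd(15,85),12)
E
```

```text
1 3.3306690738754696e-16
-1 1.3684855053687253
dp [[0.06, -0.01, -0.09], [0.16, -0.03, -0.24], [0.22, -0.05, -0.38], [0.26, -0.05, -0.48], [0.26, -0.07, -0.57], [0.22, -0.07, -0.62], [0.18, -0.07, -0.64], [0.11, -0.06, -0.61], [0.07, -0.06, -0.55], [0.02, -0.05, -0.44], [-0.01, -0.03, -0.29], [0.0, -0.01, -0.1]] 
turn [[0.0, -0.013, 0.0], [0.0, -0.035, 0.0], [0.001, -0.053, 0.0], [0.0, -0.066, 0.001], [0.001, -0.075, 0.0], [0.0, -0.08, 0.001], [0.001, -0.08, 0.0], [0.0, -0.075, 0.0], [0.001, -0.067, 0.001], [0.0, -0.053, 0.0], [0.0, -0.035, 0.0], [0.001, -0.012, 0.0]]
max (np.float64(0.64), np.float64(0.08)) end err mm [-0.01  0.02  0.02]
```

Request:
move_arm(jaw=[5,5,5,5,5,5,5,5], dp=[[0.2,0,-0.7],[0.2,0,-0.7],[0.2,0,-0.7],[0.2,0,-0.7],[0.2,0,-0.7],[0.2,0,-0.7],[0.2,0,-0.7],[0,0,0]], turn=[[0,-0.09,0],[0,-0.09,0],[0,-0.09,0],[0,-0.09,0],[0,-0.09,0],[0,-0.09,0],[0,-0.09,0],[0,0,0]])

```text
time_s: 6.33
position: [0.3495, 0.2649, 0.1849]
tool_rot: [[0.923, 0.223, 0.313], [0.224, -0.974, 0.033], [0.312, 0.039, -0.949]]
ft_force: [1.2, -0.1, 0.5]
grip_width: 0.0501
gripper_force: 0.0
```

```bash
python3 -c "
from kin import *
sample(); print(observe()['q'],observe()['position'])"
```

```text
[ 25.19619165   7.58031059 105.6858437   -7.78999855  49.59394778
 106.1128813 ] [0.34951244 0.26492317 0.18491365]
```

Request:
move_arm(jaw=[5,5,5,5,5], dp=[[0.5,0,2],[0.5,0,2],[0.5,0,2],[0.5,0,2],[0,0,0]], turn=[[0,0,0],[0,0,0],[0,0,0],[0,0,0],[0,0,0]])

```text
time_s: 6.75
position: [0.3902, 0.2704, 0.1097]
tool_rot: [[0.925, 0.223, 0.309], [0.225, -0.974, 0.03], [0.308, 0.042, -0.951]]
ft_force: [-0.5, 0.1, -0.8]
grip_width: 0.0498
gripper_force: 0.0
```

```bash
cat >> kin.py <<'E'
def fitk():
    L=json.load(open("samp.json"))
    r=least_squares(lambda k:np.concatenate([fk(q,k)[0]-p for q,p,_ in L]+[1e-4*(np.array(k)-[0,.1,.4,.118,.4,0,.257])]),[0,.1,.4,.118,.4,0,.257])
    return r.x,np.abs(r.fun[:-7]).max()
LO=np.array([-178,-50.5,13,-81,10.5,-165]);HI=np.array([178,133,142,261,163,165])
def ik(p,R,q0,k):
    def f(q):
        P,Q=fk(q,k); return np.concatenate([(P-p)*10,(Ro.from_matrix(Q.T@R)).as_rotvec()])
    r=least_squares(f,np.clip(q0,LO+.1,HI-.1),bounds=(LO,HI),x_scale=30.); P,Q=fk(r.x,k)
    return r.x,np.linalg.norm(P-p)*1000,np.degrees(np.linalg.norm(Ro.from_matrix(Q.T@R).as_rotvec()))
from scipy.optimize import least_squares
E
python3 - <<'E'
from kin import *
sample(); print(observe()["q"],observe()["position"]); k,e=fitk(); print(k.round(4),e)
E
```

```text
[ 23.43230867  17.69972679 107.72565317  -8.99931373  37.64143552
 106.47931454] [0.3902293  0.27037974 0.10974641]
[0.0015 0.129  0.5363 0.1174 0.3493 0.1027 0.2567] 0.0002102978676568612
```

```bash
cat >> kin.py <<'E'
TR=np.array([.498,.110]); CUP=np.array([.467,.3015,0]); LIP=np.array([.043,0,.034])
def lip_cup(lip,yaw,tip): return np.array(lip)-rz(yaw)@Ro.from_euler("y",tip,degrees=True).as_matrix()@LIP
E
python3 - <<'E'
from kin import *
k,_=fitk(); q0=observe()["q"]
for ang in(60,70,80,90):
    g=(-.07,0,.029)
    p,R=cup_tool(CUP,15,0,g,ang); q,e,a=ik(p,R,q0,k); print("ANG",ang,q.round(),round(e,1),round(a,1))
    for yaw in(15,-15,-45,-70,-90):
        u=np.array([np.cos(np.radians(yaw)),np.sin(np.radians(yaw)),0]); out=[]; qq=q; 
        for tip,lz in((0,.13),(0,.13),(25,.12),(45,.1),(60,.06),(75,.048)):
            y=yaw
            lip=np.r_[TR,lz]-.025*u
            p,R=cup_tool(lip_cup(lip,y,tip),y,tip,g,ang); qq,e,a=ik(p,R,qq,k); out.append((round(e),round(a)))
        print(yaw,out,qq.round(),p.round(3))
E
```

```text
ANG 60 [ 26.  31. 116. -55.  11. 155.] 1.2 4.2
15 [(0, 0), (0, 0), (0, 0), (0, 0), (0, 0), (0, 0)] [  2.  37.  76. -10. 111.  77.] [0.428 0.091 0.142]
-15 [(0, 0), (0, 0), (0, 0), (0, 0), (0, 0), (0, 0)] [ -3.  36.  78.   9. 110. 101.] [0.428 0.129 0.142]
-45 [(3, 11), (3, 11), (0, 0), (0, 0), (0, 0), (0, 0)] [ -8.  34.  83.  25. 101. 123.] [0.447 0.161 0.142]
-70 [(7, 27), (7, 27), (2, 9), (0, 0), (0, 0), (0, 0)] [-12.  31.  90.  37.  88. 137.] [0.473 0.178 0.142]
-90 [(10, 40), (10, 40), (6, 24), (3, 10), (0, 0), (0, 0)] [-14.  28.  96.  45.  75. 147.] [0.498 0.183 0.142]
ANG 70 [ 23.  30. 113.  -9.  17. 106.] 0.0 0.0
15 [(0, 0), (0, 0), (0, 0), (0, 0), (0, 0), (0, 0)] [  3.  42.  73. -12. 120.  77.] [0.426 0.091 0.145]
-15 [(0, 0), (0, 0), (0, 0), (0, 0), (0, 0), (0, 0)] [ -4.  41.  75.  10. 119. 101.] [0.426 0.129 0.145]
-45 [(1, 4), (1, 4), (0, 0), (0, 0), (0, 0), (0, 0)] [-10.  38.  82.  29. 108. 122.] [0.445 0.163 0.145]
-70 [(5, 20), (5, 20), (1, 3), (0, 0), (0, 0), (0, 0)] [-14.  34.  90.  43.  93. 133.] [0.472 0.18  0.145]
-90 [(8, 34), (8, 34), (5, 17), (1, 4), (0, 0), (0,
[... 505 characters left out ...]
[0.472 0.182 0.148]
-90 [(7, 27), (7, 27), (3, 11), (0, 0), (0, 0), (0, 0)] [-19.  34.  99.  59.  85. 133.] [0.498 0.186 0.148]
ANG 90 [ 21.  33. 101.  -0.  47.  96.] 0.0 0.0
15 [(0, 0), (0, 0), (0, 0), (0, 0), (0, 0), (0, 0)] [  3.  50.  69. -16. 135.  75.] [0.423 0.09  0.151]
-15 [(0, 0), (0, 0), (0, 0), (0, 0), (0, 0), (0, 0)] [ -4.  49.  71.  14. 134. 103.] [0.423 0.13  0.151]
-45 [(0, 0), (0, 0), (0, 0), (0, 0), (0, 0), (0, 0)] [-12.  46.  80.  38. 120. 121.] [0.443 0.165 0.151]
-70 [(2, 7), (2, 7), (0, 0), (0, 0), (0, 0), (0, 0)] [-17.  42.  91.  53. 105. 127.] [0.472 0.183 0.151]
-90 [(5, 20), (5, 20), (1, 4), (0, 0), (0, 0), (0, 0)] [-20.  39. 100.  65.  92. 128.] [0.498 0.187 0.151]
```

```bash
cat >> kin.py <<'E'
CUP=np.array([.467,.301,0]); G=(-.07,0,.029); ANG=75
E
python3 - <<'E'
from kin import *
p,R=cup_tool(CUP,15,0,G,ANG); print(p)
st=plan(p+[0,0,.06],R,5)
plan(p,R,4,st)
E
```

```text
[0.40413519 0.28415543 0.01064741]
dp [[0.08, -0.24, 0.84], [0.09, -0.23, 0.84], [0.09, -0.22, 0.84], [0.11, -0.21, 0.84], [0.12, -0.21, 0.84]] 
turn [[0.01, -0.01, -0.005], [0.01, -0.01, -0.004], [0.01, -0.01, -0.005], [0.01, -0.01, -0.005], [0.011, -0.011, -0.004]]
max (np.float64(0.84), np.float64(0.011)) end err mm [-0.03 -0.04 -0.02]
dp [[-0.39, 0.0, 1.45], [-0.39, 0.0, 1.45], [-0.39, 0.0, 1.45], [-0.38, 0.01, 1.45]] 
turn [[0.0, 0.0, 0.0], [0.0, 0.0, 0.0], [0.0, 0.0, 0.0], [0.0, 0.0, 0.0]]
max (np.float64(1.45), np.float64(0.0)) end err mm [-0.06  0.03  0.02]
```

Request:
move_arm(jaw=[5,5,5,5,5,5,5,5,5,5,5], dp=[[0.1,-0.22,0.84],[0.1,-0.22,0.84],[0.1,-0.22,0.84],[0.1,-0.22,0.84],[0.1,-0.22,0.84],[-0.31,0,1.16],[-0.31,0,1.16],[-0.31,0,1.16],[-0.31,0,1.16],[-0.31,0,1.16],[0,0,0]], turn=[[0.01,-0.01,-0.005],[0.01,-0.01,-0.005],[0.01,-0.01,-0.005],[0.01,-0.01,-0.005],[0.01,-0.01,-0.005],[0,0,0],[0,0,0],[0,0,0],[0,0,0],[0,0,0],[0,0,0]])

```text
time_s: 7.67
position: [0.4044, 0.2843, 0.012]
tool_rot: [[0.933, 0.26, 0.25], [0.251, -0.966, 0.067], [0.259, 0.0, -0.966]]
ft_force: [-1.1, -0.4, 0.8]
grip_width: 0.0499
gripper_force: 0.0
```

```bash
python3 - <<'E'
from kin import *
s=observe(); print(s["position"],s["q"],s["ft_force"]); p,R=cup_tool(CUP,15,0,G,ANG); print((p-s["position"])*1000, np.degrees(Ro.from_matrix(np.array(s["tool_rot"]).T@R).as_rotvec()))
im,d=cams.get_image("wrist"); cv2.imwrite("pics/w2.png",im[...,::-1])
E
```

```text
[0.40436271 0.28429386 0.01202265] [ 22.37585616  29.99443696 109.84558671  -4.44669688  25.34053687
 101.05821197] [-1.12149027 -0.37656918  0.78054241]
[-0.22751477 -0.13843638 -1.37524338] [-0.00305045 -0.00443521  0.08910147]
```

View pics/w2.png

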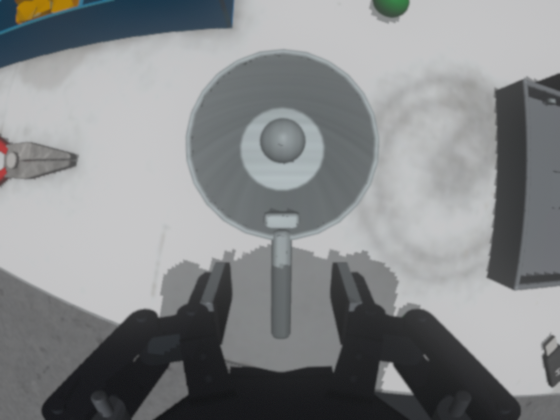

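The handle (column 281) sits midway between the fingers (222 and 340), so I'll close on it.

Request:
move_arm(jaw=[3,1,0.3,0.3,0.3,0.3,0.3,0.3], dp=[[0,0,0],[0,0,0],[0,0,0],[0,0,0],[0,0,0],[0,0,0],[0,0,0],[0,0,0]], turn=[[0,0,0],[0,0,0],[0,0,0],[0,0,0],[0,0,0],[0,0,0],[0,0,0],[0,0,0]], force=90)

```text
time_s: 8.38
position: [0.4053, 0.2847, 0.0146]
tool_rot: [[0.931, 0.26, 0.255], [0.251, -0.966, 0.069], [0.264, 0.0, -0.965]]
ft_force: [-2.6, -1.6, 6.2]
grip_width: 0.0071
gripper_force: 88.4
```

```bash
python3 - <<'E'
from kin import *
s=observe(); p,R=np.array(s["position"]),np.array(s["tool_rot"]); np.savez("grasp.npz",p=p,R=R); print(s["grip_width"],s["gripper_force"],p)
# waypoints
yaw=0; u=np.array([1,0,0])
st=plan(p+[0,0,.10],R,8)
a=cup_tool(lip_cup(np.r_[TR,.12]-.025*u,yaw,0),yaw,0,G,ANG); print("A",a[0]); st=plan(*a,16,st)
b=cup_tool(lip_cup(np.r_[TR,.08]-.025*u,yaw,45),yaw,45,G,ANG); print("B",b[0]); st=plan(*b,10,st)
E
```

```text
0.007099987843015508 88.39749455451965 [0.40528636 0.28467606 0.01461906]
dp [[0.11, 0.0, -0.41], [0.3, 0.0, -1.1], [0.42, 0.0, -1.54], [0.49, 0.0, -1.77], [0.48, 0.0, -1.77], [0.42, 0.0, -1.55], [0.3, 0.0, -1.09], [0.12, 0.0, -0.42]] 
turn [[0.0, 0.0, 0.0], [0.0, 0.0, 0.0], [0.0, 0.0, 0.0], [0.0, 0.0, 0.0], [0.0, 0.0, 0.0], [0.0, 0.0, 0.0], [0.0, 0.0, 0.0], [0.0, 0.0, 0.0]]
max (np.float64(1.77), np.float64(0.0)) end err mm [-0.02 -0.01 -0.05]
A [0.36491756 0.11       0.09664741]
dp [[-0.1, 0.18, -0.01], [-0.27, 0.5, -0.01], [-0.42, 0.79, -0.02], [-0.52, 1.02, -0.03], [-0.61, 1.22, -0.02], [-0.65, 1.38, -0.02], [-0.66, 1.49, -0.01], [-0.65, 1.55, 0.0], [-0.61, 1.56, 0.01], [-0.55, 1.53, 0.02], [-0.49, 1.44, 0.02], [-0.41, 1.31, 0.03]] 
turn [[-0.001, 0.0, 0.003], [-0.002, 0.0, 0.008], [-0.003, 0.0, 0.012], [-0.005, -0.001, 0.017], [-0.005, 0.0, 0.019], [-0.006, -0.001, 0.021], [-0.006, 0.0, 0.023], [-0.006, 0.0, 0.024], [-0.007, -0.001, 0.024], [-0.006, 0.0, 0.023], [-0.006, -0.001, 0.021], [-0.005, 0.0, 0.019]]
dp [[-0.32, 1.1, 0.04], [-0.24, 0.86, 0.02], [-0.14, 0.55, 0.02], [-0.05, 0.2, 0.01]] 
turn [[-0.004, -0.001, 0.017], [-0.004, 0.0, 0.012], [-0.002, 0.0, 0.008], [-0.001, 0.0, 0.003]]
max (np.float64(1.56), np.float64(0.024)) end err mm [-0.01  0.04 -0.02]
B [0.3800614  0.11       0.13991305]
dp [[0.07, 0.0, -0.11], [0.19, 0.0, -0.29], [0.26, 0.0, -0.44], [0.25, 0.0, -0.57], [0.22, 0.0, -0.64], [0.14, 0.0, -0.67], [0.05, 0.0, -0.62], [-0.01, 0.0, -0.51], [-0.03, 0.0, -0.35], [-0.02, 0.0, -0.12]] 
turn [[0.0, -0.022, 0.0], [0.0, -0.06, 0.0], [0.0, -0.088, 0.0], [0.0, -0.106, 0.0], [0.0, -0.117, 0.0], [0.0, -0.116, 0.0], [0.0, -0.107, 0.0], [0.0, -0.088, 0.0], [0.0, -0.059, 0.0], [0.0, -0.022, 0.0]]
max (np.float64(0.67), np.float64(0.117)) end err mm [-0.01  0.02  0.06]
```

Request:
move_arm(jaw=[0.3,0.3,0.3,0.3,0.3,0.3], dp=[[0.05,0,-0.2],[0.13,0,-0.5],[0.13,0,-0.5],[0.13,0,-0.5],[0.05,0,-0.2],[0,0,0]], turn=[[0,0,0],[0,0,0],[0,0,0],[0,0,0],[0,0,0],[0,0,0]], force=110)

```text
time_s: 8.88
position: [0.405, 0.2846, 0.0343]
tool_rot: [[0.931, 0.26, 0.254], [0.251, -0.966, 0.069], [0.263, 0.0, -0.965]]
ft_force: [0.2, 0.2, -1.7]
grip_width: 0.0065
gripper_force: 107.9
```

```bash
python3 - <<'E'
from kin import *
s=observe(); print(s["position"],s["ft_force"],s["grip_width"],s["gripper_force"])
im,d=cams.get_image("side"); cv2.imwrite("pics/s3.png",cv2.resize(im[240:,200:480,::-1],None,fx=2,fy=2))
im,d=cams.get_image("wrist"); W=wrist_cloud(d,s).reshape(-1,3)
P=W[(np.hypot(W[:,0]-.468,W[:,1]-.302)<.05)&(W[:,2]>.045)]
A=np.c_[P[:,:2],np.ones(len(P))]; 
rim=P[np.hypot(P[:,0]-.468,P[:,1]-.302)>.037]; c=np.linalg.lstsq(np.c_[rim[:,:2]-rim[:,:2].mean(0),np.ones(len(rim))],rim[:,2],rcond=None)[0]; print(len(rim),"rim tilt deg",np.degrees(c[:2]),"z",c[2],rim.min(0),rim.max(0))
E
```

```text
[0.40497249 0.2846486  0.03430573] [ 0.1549582   0.22807635 -1.7127008 ] 0.006502091533841814 107.92807102203369
7618 rim tilt deg [0.48812114 1.0549566 ] z 0.051395647139579566 [0.41899225 0.25779697 0.04500615] [0.50889472 0.34306412 0.05569851]
```

View pics/s3.png

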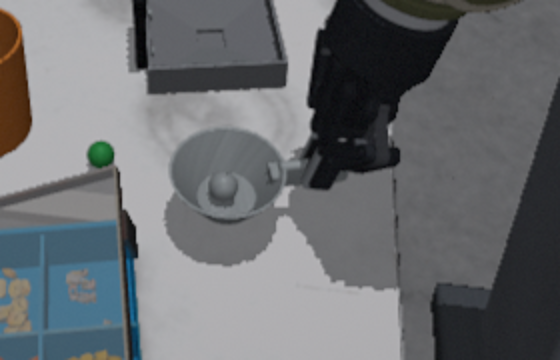

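```bash
cat >> kin.py <<'E'
def held(cup_pos,yaw,tip):
    z=np.load("grasp.npz"); C0=rz(15); tp=C0.T@(z["p"]-CUP); tR=C0.T@z["R"]
    C=rz(yaw)@Ro.from_euler("y",tip,degrees=True).as_matrix()
    return np.array(cup_pos)+C@tp, C@tR
E
python3 - <<'E'
from kin import *
s=observe(); p,R=np.array(s["position"]),np.array(s["tool_rot"]); u=np.array([1,0,0])
st=plan(p+[0,0,.06],R,6)
a=held(lip_cup(np.r_[TR,.12]-.025*u,0,0),0,0); print("A",a[0]); st=plan(*a,18,st)
q=s["q"];k,_=fitk()
for t,z in((0,.12),(30,.1),(45,.08),(60,.06),(75,.05)):
    b=held(lip_cup(np.r_[TR,z]-.025*u,0,t),0,t); q,e,an=ik(*b,q,k); print(t,q.round(),round(e,1),round(an,1),b[0])
E
```

```text
dp [[0.12, 0.0, -0.43], [0.29, 0.0, -1.07], [0.38, 0.0, -1.39], [0.38, 0.0, -1.4], [0.29, 0.0, -1.07], [0.11, 0.0, -0.43]] 
turn [[0.0, 0.0, 0.0], [0.0, 0.0, 0.0], [0.0, 0.0, 0.0], [0.0, 0.0, 0.0], [0.0, 0.0, 0.0], [0.0, 0.0, 0.0]]
max (np.float64(1.4), np.float64(0.0)) end err mm [ 0.04 -0.    0.01]
A [0.36616425 0.11020495 0.10061906]
dp [[-0.07, 0.14, -0.03], [-0.2, 0.4, -0.07], [-0.3, 0.64, -0.11], [-0.39, 0.83, -0.14], [-0.45, 1.0, -0.17], [-0.5, 1.15, -0.18], [-0.52, 1.26, -0.2], [-0.52, 1.33, -0.2], [-0.5, 1.38, -0.2], [-0.48, 1.39, -0.19], [-0.43, 1.37, -0.17], [-0.39, 1.31, -0.16]] 
turn [[-0.001, 0.0, 0.002], [-0.001, 0.0, 0.007], [-0.003, 0.0, 0.01], [-0.004, 0.0, 0.013], [-0.004, 0.0, 0.016], [-0.005, 0.0, 0.017], [-0.005, 0.0, 0.02], [-0.006, 0.001, 0.02], [-0.005, 0.0, 0.021], [-0.006, 0.0, 0.021], [-0.006, 0.0, 0.021], [-0.005, 0.0, 0.019]]
dp [[-0.33, 1.21, -0.14], [-0.27, 1.07, -0.12], [-0.21, 0.9, -0.1], [-0.16, 0.69, -0.07], [-0.09, 0.44, -0.04], [-0.03, 0.16, -0.02]] 
turn [[-0.005, 0.0, 0.018], [-0.004, 0.0, 0.016], [-0.004, 0.0, 0.013], [-0.002, 0.0, 0.01], [-0.002, 0.0, 0.006], [-0.001, 0.0, 0.003]]
max (np.float64(1.39), np.float64(0.021)) end err mm [-0.04  0.03 -0.03]
0 [ -1.  11. 121.   1.  33.  88.] 0.0 0.0 [0.36616425 0.11020495 0.10061906]
30 [-1. 19. 99. -0. 77. 89.] 0.0 0.0 [0.37078706 0.11020495 0.13663349]
45 [-1. 26. 89. -0. 94. 89.] 0.0 0.0 [0.38375132 0.11020495 0.14183989]
60 [ -1.  35.  80.  -1. 109.  89.] 0.0 0.0 [0.40279774 0.11020495 0.142832  ]
75 [ -1.  44.  71.  -1. 125.  89.] 0.0 0.0 [0.42662832 0.11020495 0.14817925]
```

Request:
move_arm(jaw=[0.3,0.3,0.3,0.3,0.3,0.3], dp=[[0.12,0,-0.43],[0.29,0,-1.07],[0.38,0,-1.39],[0.38,0,-1.4],[0.29,0,-1.07],[0.11,0,-0.43]], turn=[[0,0,0],[0,0,0],[0,0,0],[0,0,0],[0,0,0],[0,0,0]])

```text
time_s: 9.48
position: [0.4052, 0.2847, 0.0951]
tool_rot: [[0.931, 0.26, 0.255], [0.251, -0.966, 0.069], [0.264, -0.0, -0.964]]
ft_force: [0.6, 0.0, -1.0]
grip_width: 0.0064
gripper_force: 107.8
```

Request:
move_arm(jaw=[0.3,0.3,0.3,0.3,0.3,0.3,0.3,0.3,0.3,0.3,0.3,0.3], dp=[[-0.07,0.14,-0.03],[-0.2,0.4,-0.07],[-0.3,0.64,-0.11],[-0.39,0.83,-0.14],[-0.45,1.0,-0.17],[-0.5,1.15,-0.18],[-0.52,1.26,-0.2],[-0.52,1.33,-0.2],[-0.5,1.38,-0.2],[-0.48,1.39,-0.19],[-0.43,1.37,-0.17],[-0.39,1.31,-0.16]], turn=[[-0.001,0.0,0.002],[-0.001,0.0,0.007],[-0.003,0.0,0.01],[-0.004,0.0,0.013],[-0.004,0.0,0.016],[-0.005,0.0,0.017],[-0.005,0.0,0.02],[-0.006,0.001,0.02],[-0.005,0.0,0.021],[-0.006,0.0,0.021],[-0.006,0.0,0.021],[-0.005,0.0,0.019]])

```text
time_s: 10.48
position: [0.3754, 0.1539, 0.0987]
tool_rot: [[0.963, 0.067, 0.262], [0.064, -0.998, 0.017], [0.263, 0.0, -0.965]]
ft_force: [0.4, -0.1, -1.4]
grip_width: 0.007
gripper_force: 107.8
```

Request:
move_arm(jaw=[0.3,0.3,0.3,0.3,0.3,0.3,0.3], dp=[[-0.33,1.21,-0.14],[-0.27,1.07,-0.12],[-0.21,0.9,-0.1],[-0.16,0.69,-0.07],[-0.09,0.44,-0.04],[-0.03,0.16,-0.02],[0,0,0]], turn=[[-0.005,0.0,0.018],[-0.004,0.0,0.016],[-0.004,0.0,0.013],[-0.002,0.0,0.01],[-0.002,0.0,0.006],[-0.001,0.0,0.003],[0,0,0]])

```text
time_s: 11.07
position: [0.3662, 0.1098, 0.1006]
tool_rot: [[0.965, 0.0, 0.263], [0.0, -1.0, -0.0], [0.263, 0.0, -0.965]]
ft_force: [0.9, 1.1, -1.6]
grip_width: 0.0065
gripper_force: 107.8
```

```bash
python3 - <<'E'
from kin import *
s=observe(); print(s["position"],s["ft_force"],s["grip_width"]); u=np.array([1,0,0]); st=None
for t,z,n in((30,.1,7),(45,.075,4),(60,.055,5),(75,.05,5)):
    st=plan(*held(lip_cup(np.r_[TR,z]-.025*u,0,t),0,t),n,st)
im,d=cams.get_image("wrist")
for r in cams.mark_of("wrist","ball_center")[:3]: print(r["p"],r["location"])
E
```

```text
[0.36619468 0.10984896 0.10061299] [ 0.9025961   1.06627369 -1.55741897] 0.00651252751619075
dp [[0.08, 0.0, -0.19], [0.18, -0.01, -0.48], [0.2, 0.0, -0.68], [0.15, -0.01, -0.76], [0.05, -0.01, -0.71], [-0.01, 0.0, -0.52], [-0.02, -0.01, -0.2]] 
turn [[0.0, -0.029, 0.0], [0.0, -0.075, 0.0], [0.0, -0.102, -0.001], [0.001, -0.111, 0.0], [0.0, -0.103, 0.0], [0.0, -0.074, 0.0], [0.0, -0.029, 0.0]]
max (np.float64(0.76), np.float64(0.111)) end err mm [-0.02 -0.05 -0.04]
dp [[0.31, 0.0, -0.09], [0.31, 0.0, -0.1], [0.3, 0.0, -0.13], [0.28, 0.01, -0.14]] 
turn [[0.0, -0.066, 0.0], [0.0, -0.065, 0.0], [0.0, -0.066, 0.0], [0.0, -0.065, 0.0]]
max (np.float64(0.31), np.float64(0.066)) end err mm [0.06 0.04 0.02]
dp [[0.32, 0.0, -0.21], [0.31, 0.0, -0.22], [0.3, 0.0, -0.24], [0.29, 0.0, -0.25], [0.27, 0.0, -0.27]] 
turn [[0.0, -0.052, 0.0], [0.0, -0.053, 0.0], [0.0, -0.052, 0.0], [0.0, -0.053, 0.0], [0.001, -0.052, 0.0]]
max (np.float64(0.32), np.float64(0.053)) end err mm [0.01 0.02 0.04]
dp [[0.19, 0.0, -0.48], [0.17, 0.0, -0.5], [0.14, 0.0, -0.5], [0.12, 0.0, -0.5], [0.08, 0.0, -0.52]] 
turn [[0.0, -0.052, 0.0], [0.0, -0.053, 0.0], [0.0, -0.052, 0.0], [0.0, -0.052, 0.0], [0.0, -0.053, 0.0]]
max (np.float64(0.52), np.float64(0.053)) end err mm [-0.01  0.03 -0.05]
0.95 [0.2971, 0.511]
0.63 [0.4988, 0.3324]
0.61 [0.2046, 0.0402]
```

Request:
move_arm(jaw=[0.3,0.3,0.3,0.3,0.3,0.3,0.3,0.3,0.3,0.3,0.3,0.3], dp=[[0.08,0.0,-0.19],[0.18,-0.01,-0.48],[0.2,0.0,-0.68],[0.15,-0.01,-0.76],[0.05,-0.01,-0.71],[-0.01,0.0,-0.52],[-0.02,-0.01,-0.2],[0.31,0,-0.09],[0.31,0,-0.1],[0.3,0,-0.13],[0.28,0,-0.14],[0,0,0]], turn=[[0.0,-0.029,0.0],[0.0,-0.075,0.0],[0.0,-0.102,-0.001],[0.001,-0.111,0.0],[0.0,-0.103,0.0],[0.0,-0.074,0.0],[0.0,-0.029,0.0],[0,-0.066,0],[0,-0.066,0],[0,-0.066,0],[0,-0.066,0],[0,0,0]])

```text
time_s: 12.17
position: [0.3853, 0.1108, 0.1356]
tool_rot: [[0.866, 0.002, -0.499], [0.002, -1.0, -0.001], [-0.499, -0.0, -0.866]]
ft_force: [-0.2, -0.0, -2.2]
grip_width: 0.0066
gripper_force: 107.8
```

```bash
python3 - <<'E'
from kin import *
s=observe(); a=held(lip_cup(np.r_[TR,.075]-[.025,0,0],0,45),0,45); print(s["position"],(a[0]-s["position"])*1000,np.degrees(Ro.from_matrix(np.array(s["tool_rot"]).T@a[1]).as_rotvec()),s["grip_width"])
im,d=cams.get_image("side"); cv2.imwrite("pics/s4.png",cv2.resize(im[120:330,180:460,::-1],None,fx=2,fy=2))
E
```

```text
[0.38528291 0.11078314 0.13558763] [-1.53159139 -0.5781954   1.2522572 ] [0.06276956 0.23417002 0.04796001] 0.006607402313687947
```

View pics/s4.png

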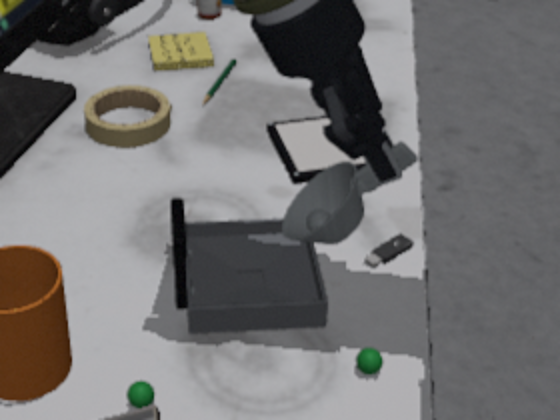

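The side crop shows the tipped cup with its lip near (288,236) and the ball at (320,218). The tray centre is at (250,270). I'll check the lip position by projecting the known points.

```bash
python3 - <<'E'
from kin import *
c=cams.calibration("side"); f=210/np.tan(np.radians(c["vertical_fov"])/2)
def pr(p):
    X=c["view"]@np.r_[p,1]; u=c["cx"]+f*X[0]/-X[2]; v=c["cy"]+f*X[1]/X[2]; return ((u-180)*2).round(),((v-120)*2).round()
C=Ro.from_euler("y",45,degrees=True).as_matrix(); o=lip_cup(np.r_[TR,.075]-[.025,0,0],0,45)+[.0015,0,-.0012]
for n,l in(("lip",LIP),("left",(0,.043,.034)),("right",(0,-.043,.034)),("near",(-.043,0,.034)),("hend",(-.09,0,.03))): print(n,pr(o+C@np.array(l)))
print("tray",pr(np.r_[TR,.004]), [pr(np.r_[TR,.03]+rz(12.5)@[a,b,0]) for a in(-.06,.06) for b in(-.06,.06)])
E
```

```text
lip (np.float64(279.0), np.float64(222.0))
left (np.float64(313.0), np.float64(228.0))
right (np.float64(319.0), np.float64(168.0))
near (np.float64(355.0), np.float64(170.0))
hend (np.float64(404.0), np.float64(143.0))
tray (np.float64(250.0), np.float64(279.0)) [(np.float64(307.0), np.float64(214.0)), (np.float64(328.0), np.float64(300.0)), (np.float64(181.0), np.float64(220.0)), (np.float64(188.0), np.float64(307.0))]
```

Request:
move_arm(jaw=[0.3,0.3,0.3,0.3,0.3,0.3,0.3,0.3,0.3,0.3], dp=[[0.32,0.0,-0.21],[0.31,0.0,-0.22],[0.3,0.0,-0.24],[0.29,0.0,-0.25],[0.27,0.0,-0.27],[0.19,0.0,-0.48],[0.17,0.0,-0.5],[0.14,0.0,-0.5],[0.12,0.0,-0.5],[0.08,0.0,-0.52]], turn=[[0,-0.052,0],[0,-0.053,0],[0,-0.052,0],[0,-0.053,0],[0,-0.052,0],[0,-0.052,0],[0,-0.053,0],[0,-0.052,0],[0,-0.052,0],[0,-0.053,0]])

```text
time_s: 13.05
position: [0.4267, 0.111, 0.1483]
tool_rot: [[0.503, 0.003, -0.864], [0.002, -1.0, -0.002], [-0.864, -0.001, -0.503]]
ft_force: [-0.4, -0.8, -1.6]
grip_width: 0.0062
gripper_force: 107.9
```

Request:
move_arm(jaw=[0.3,0.3,0.3,0.3,0.3,0.3,0.3,0.3,0.3,0.3], dp=[[0,0,0],[0,0,0],[0,0,0],[0,0,0],[0,0,0],[0,0,0],[0,0,0],[0,0,0],[0,0,0],[0,0,0]], turn=[[0,0,0],[0,0,0],[0,0,0],[0,0,0],[0,0,0],[0,0,0],[0,0,0],[0,0,0],[0,0,0],[0,0,0]])

```text
time_s: 13.88
position: [0.4267, 0.1107, 0.1481]
tool_rot: [[0.502, 0.002, -0.865], [0.002, -1.0, -0.001], [-0.865, -0.001, -0.502]]
ft_force: [0.1, -0.2, -1.1]
grip_width: 0.0066
gripper_force: 108.1
```

```bash
python3 - <<'E'
from kin import *
s=observe(); print(s["position"],s["ft_force"],s["q"])
im,d=cams.get_image("side"); cv2.imwrite("pics/s5.png",cv2.resize(im[120:330,180:460,::-1],None,fx=2,fy=2))
E
```

```text
[0.42673036 0.11071143 0.1481057 ] [ 0.08257976 -0.17262079 -1.05543656] [ -0.56711357  43.87486963  70.74859314  -0.70001931 125.21345097
  89.22266554]
```

View pics/s5.png

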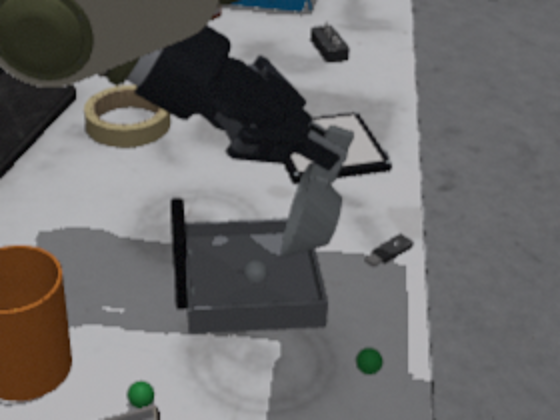

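The ball sits in the tray's pocket at (255,271) and the cup is empty. Next I'll reverse the path and put the cup back.

```bash
python3 - <<'E'
from kin import *
st=None
for t,z,n in((45,.09,6),(0,.12,10)):
    st=plan(*held(lip_cup(np.r_[TR,z]-[.025,0,0],0,t),0,t),n,st)
print("over"); st=plan(*held(CUP+[0,0,.07],15,0),12,st)
print("down"); st=plan(*held(CUP+[0,0,.004],15,0),6,st)
E
```

```text
dp [[-0.18, 0.0, 0.26], [-0.49, 0.01, 0.64], [-0.71, 0.01, 0.76], [-0.79, 0.01, 0.66], [-0.68, 0.01, 0.43], [-0.28, 0.0, 0.15]] 
turn [[0.0, 0.039, 0.0], [0.0, 0.097, 0.0], [0.0, 0.127, 0.0], [0.001, 0.127, 0.0], [0.0, 0.097, 0.0], [0.0, 0.039, 0.0]]
max (np.float64(0.79), np.float64(0.127)) end err mm [-0.01 -0.03  0.04]
dp [[0.03, 0.0, 0.15], [0.07, 0.0, 0.4], [0.06, 0.0, 0.61], [0.01, 0.0, 0.73], [-0.07, 0.0, 0.8], [-0.16, 0.0, 0.79], [-0.23, 0.0, 0.69], [-0.26, 0.0, 0.55], [-0.2, 0.0, 0.36], [-0.08, 0.0, 0.13]] 
turn [[0.0, 0.022, 0.0], [0.0, 0.06, 0.0], [0.0, 0.088, 0.0], [-0.001, 0.106, 0.0], [0.0, 0.117, 0.0], [0.0, 0.116, 0.0], [0.0, 0.107, 0.0], [0.0, 0.088, 0.0], [0.0, 0.059, 0.0], [0.0, 0.022, 0.0]]
max (np.float64(0.8), np.float64(0.117)) end err mm [-0.03 -0.04  0.01]
over
dp [[0.07, -0.34, 0.05], [0.18, -0.95, 0.14], [0.31, -1.43, 0.22], [0.42, -1.77, 0.29], [0.52, -2.01, 0.34], [0.62, -2.1, 0.37], [0.69, -2.08, 0.4], [0.71, -1.93, 0.38], [0.67, -1.69, 0.36], [0.57, -1.32, 0.29], [0.4, -0.87, 0.2], [0.15, -0.31, 0.07]] 
turn [[0.001, 0.0, -0.005], [0.004, 0.0, -0.014], [0.006, 0.0, -0.02], [0.007, 0.0, -0.026], [0.008, 0.0, -0.03], [0.008, 0.0, -0.031], [0.009, 0.0, -0.032], [0.008, 0.0, -0.029], [0.007, 0.0, -0.026], [0.005, 0.0, -0.021], [0.004, 0.0, -0.014], [0.001, 0.0, -0.005]]
max (np.float64(2.1), np.float64(0.032)) end err mm [-0.    0.05 -0.03]
down
dp [[-0.13, 0.0, 0.47], [-0.32, 0.0, 1.18], [-0.42, 0.0, 1.53], [-0.42, -0.01, 1.54], [-0.32, 0.0, 1.18], [-0.13, 0.0, 0.47]] 
turn [[0.0, 0.0, 0.0], [0.0, 0.0, 0.0], [0.0, 0.0, 0.0], [0.0, 0.0, 0.0], [0.0, 0.0, 0.0], [0.0, 0.0, 0.0]]
max (np.float64(1.54), np.float64(0.0)) end err mm [ 0.02 -0.01  0.  ]
```

Request:
move_arm(jaw=[0.3,0.3,0.3,0.3,0.3,0.3,0.3], dp=[[-0.18,0.0,0.26],[-0.49,0.01,0.64],[-0.71,0.01,0.76],[-0.79,0.01,0.66],[-0.68,0.01,0.43],[-0.28,0.0,0.15],[0,0,0]], turn=[[0.0,0.04,0.0],[0.0,0.098,0.0],[0.0,0.124,0.0],[0,0.124,0.0],[0.0,0.098,0.0],[0.0,0.042,0.0],[0,0,0]])

```text
time_s: 14.52
position: [0.3823, 0.1104, 0.1532]
tool_rot: [[0.87, 0.003, -0.493], [0.002, -1.0, -0.001], [-0.493, -0.001, -0.87]]
ft_force: [0.3, -0.5, -1.2]
grip_width: 0.0064
gripper_force: 107.9
```

Request:
move_arm(jaw=[0.3,0.3,0.3,0.3,0.3,0.3,0.3,0.3,0.3,0.3], dp=[[0.03,0.0,0.15],[0.07,0.0,0.4],[0.06,0.0,0.61],[0.01,0.0,0.73],[-0.07,0.0,0.8],[-0.16,0.0,0.79],[-0.23,0.0,0.69],[-0.26,0.0,0.55],[-0.2,0.0,0.36],[-0.08,0.0,0.13]], turn=[[0.0,0.022,0.0],[0.0,0.06,0.0],[0.0,0.088,0.0],[0,0.106,0.0],[0.0,0.117,0.0],[0.0,0.116,0.0],[0.0,0.107,0.0],[0.0,0.088,0.0],[0.0,0.059,0.0],[0.0,0.022,0.0]])

```text
time_s: 15.35
position: [0.3644, 0.1103, 0.0995]
tool_rot: [[0.965, 0.002, 0.261], [0.002, -1.0, 0.001], [0.261, -0.001, -0.965]]
ft_force: [-0.4, 0.2, -1.6]
grip_width: 0.0065
gripper_force: 107.9
```

Request:
move_arm(jaw=[0.3,0.3,0.3,0.3,0.3,0.3,0.3,0.3,0.3,0.3,0.3,0.3], dp=[[0.07,-0.34,0.05],[0.18,-0.95,0.14],[0.31,-1.43,0.22],[0.42,-1.77,0.29],[0.52,-2.01,0.34],[0.62,-2.1,0.37],[0.69,-2.08,0.4],[0.71,-1.93,0.38],[0.67,-1.69,0.36],[0.57,-1.32,0.29],[0.4,-0.87,0.2],[0.15,-0.31,0.07]], turn=[[0.001,0.0,-0.005],[0.004,0.0,-0.014],[0.006,0.0,-0.02],[0.007,0.0,-0.026],[0.008,0.0,-0.03],[0.008,0.0,-0.031],[0.009,0.0,-0.032],[0.008,0.0,-0.029],[0.007,0.0,-0.026],[0.005,0.0,-0.021],[0.004,0.0,-0.014],[0.001,0.0,-0.005]])

```text
time_s: 16.35
position: [0.4059, 0.2858, 0.0842]
tool_rot: [[0.931, 0.262, 0.253], [0.253, -0.965, 0.068], [0.262, 0.001, -0.965]]
ft_force: [-0.3, -0.5, -0.7]
grip_width: 0.0064
gripper_force: 107.9
```

Request:
move_arm(jaw=[0.3,0.3,0.3,0.3,0.3,0.3,0.3], dp=[[-0.13,0.0,0.47],[-0.32,0.0,1.18],[-0.42,0.0,1.53],[-0.42,0,1.54],[-0.32,0.0,1.18],[-0.13,0.0,0.47],[0,0,0]], turn=[[0,0,0],[0,0,0],[0,0,0],[0,0,0],[0,0,0],[0,0,0],[0,0,0]])

```text
time_s: 16.93
position: [0.4048, 0.2838, 0.0176]
tool_rot: [[0.932, 0.26, 0.252], [0.251, -0.966, 0.067], [0.261, 0.001, -0.965]]
ft_force: [0.2, 0.4, -1.1]
grip_width: 0.0062
gripper_force: 107.9
```

```bash
python3 - <<'E'
from kin import *
s=observe(); a=held(CUP,15,0); print(s["position"],(a[0]-s["position"])*1000,np.degrees(Ro.from_matrix(np.array(s["tool_rot"]).T@a[1]).as_rotvec()),s["ft_force"],s["grip_width"])
im,d=cams.get_image("wrist"); W=wrist_cloud(d,s).reshape(-1,3)
P=W[(np.hypot(W[:,0]-.468,W[:,1]-.302)<.048)&(W[:,2]>.03)&(W[:,2]<.05)]
rim=P[np.hypot(P[:,0]-.468,P[:,1]-.302)>.037]; c=np.linalg.lstsq(np.c_[rim[:,:2]-rim[:,:2].mean(0),np.ones(len(rim))],rim[:,2],rcond=None)[0]; print(len(rim),"rim tilt",np.degrees(c[:2]),"z",c[2],np.percentile(rim[:,2],[50,90]))
E
```

```text
[0.40475854 0.28378714 0.01761819] [ 0.52782027  0.88892023 -2.9991332 ] [ 0.05075001  0.17801527 -0.01005419] [ 0.21656518  0.37862064 -1.06670756] 0.0061504921640719605
6945 rim tilt [0.31412966 0.88546024] z 0.03478726015475354 [0.03535974 0.03683901]
```

Request:
move_arm(jaw=[0.3,0.3,0.3,0.3], dp=[[-0.03,0,0.1],[-0.03,0,0.1],[-0.03,0,0.1],[0,0,0]], turn=[[0,0,0],[0,0,0],[0,0,0],[0,0,0]])

```text
time_s: 17.32
position: [0.4052, 0.2846, 0.0158]
tool_rot: [[0.931, 0.261, 0.255], [0.252, -0.965, 0.068], [0.264, 0.0, -0.965]]
ft_force: [-1.1, 0.5, -1.4]
grip_width: 0.0064
gripper_force: 107.9
```

Request:
move_arm(jaw=[0.3,0.3,0.3,0.3], dp=[[-0.03,0,0.1],[-0.03,0,0.1],[0,0,0],[0,0,0]], turn=[[0,0,0],[0,0,0],[0,0,0],[0,0,0]])

```text
time_s: 17.65
position: [0.4051, 0.2846, 0.0144]
tool_rot: [[0.931, 0.261, 0.256], [0.252, -0.965, 0.069], [0.265, 0.0, -0.964]]
ft_force: [-5.3, -2.6, 12.2]
grip_width: 0.0063
gripper_force: 110.3
```

Request:
move_arm(jaw=[0.3,1.2,2.5,4,4.5,4.5,4.5,4.5,4.5], dp=[[0.02,0,-0.08],[0,0,0],[0,0,0],[0,0,0],[0,0,0],[0,0,0],[0,0,0],[0,0,0],[0,0,0]], turn=[[0,0,0],[0,0,0],[0,0,0],[0,0,0],[0,0,0],[0,0,0],[0,0,0],[0,0,0],[0,0,0]], force=30)

```text
time_s: 18.4
position: [0.4051, 0.2846, 0.0143]
tool_rot: [[0.931, 0.261, 0.254], [0.252, -0.965, 0.068], [0.263, 0.0, -0.965]]
ft_force: [0.7, 0.3, 0.2]
grip_width: 0.045
gripper_force: 0.0
```

Request:
move_arm(jaw=[4.5,4.5,4.5,4.5,4.5,4.5,4.5,4.5,4.5], dp=[[0.13,0,-0.47],[0.32,0,-1.2],[0.4,0,-1.5],[0.5,0,-2],[0.5,0,-2],[0.5,0,-2],[0.5,0,-2],[0.3,0,-1.2],[0,0,0]], turn=[[0,0,0],[0,0,0],[0,0,0],[0,0,0],[0,0,0],[0,0,0],[0,0,0],[0,0,0],[0,0,0]])

```text
time_s: 19.15
position: [0.4038, 0.2845, 0.1448]
tool_rot: [[0.93, 0.261, 0.259], [0.251, -0.965, 0.07], [0.269, -0.0, -0.963]]
ft_force: [0.5, 0.3, 0.3]
grip_width: 0.0451
gripper_force: 0.0
```

```bash
python3 - <<'E'
from kin import *
s=observe(); print(s["position"],s["q"],s["time_s"])
for n in("top","side"):
    im,d=cams.get_image(n); np.save(f"{n}_d.npy",d); cv2.imwrite(f"pics/{n}6.png",im[...,::-1])
    P=world_pts(n,d).reshape(-1,3); w=P[(np.hypot(P[:,0]-.467,P[:,1]-.301)<.05)&(P[:,2]>.028)&(P[:,2]<.05)]; print(n,"rim z",np.percentile(w[:,2],[10,50,90]))
E
python3 fit.py | grep -E "top|side|tray"
```

```text
[0.40382194 0.28451018 0.14476747] [ 22.44527464  16.16056551 101.30092348  -2.6499104   47.11124667
  98.84909072] 19.15
top rim z [0.02898461 0.03270173 0.03649999]
side rim z [0.02878038 0.03200205 0.03404033]
top table z 0.0011404024014859404
traywalls 512 [0.4982 0.1109 0.0294] rect 497.5 109.9 121.5 120.3 12.3
traybar 186 [0.5598 0.1227 0.0818] rect 560.3 123.3 12.3 61.7 12.1
side table z -0.00021144258171801322
traywalls 812 [0.4954 0.1184 0.027 ] rect 503.4 112.1 129.8 123.8 12.1
traybar 178 [0.5608 0.1312 0.0801] rect 562.1 125.3 11.8 62.4 12.3
```

View pics/side6.png

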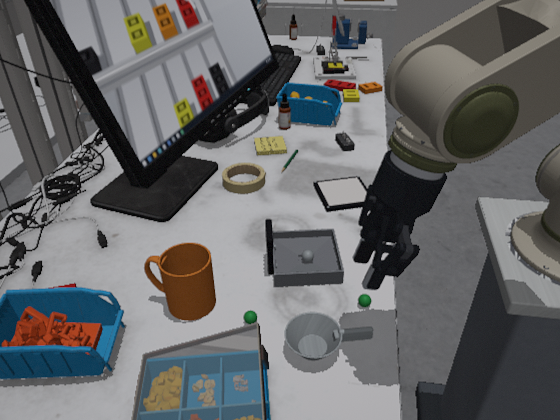

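The cup is upright and free at (315,338), and the ball is in the pocket at (308,257). Next is the tray.

```bash
cat >> kin.py <<'E'
TY=12.3; TG=np.array([.561,.124,.070]); PAN=np.array([.4385,-.1235])
def down(xyaw): return rz(xyaw)@np.diag([1.,-1,-1])
E
python3 - <<'E'
from kin import *
k,_=fitk(); s=observe(); q=s["q"]
over=TG+[0,0,.09-.019]; grasp=TG+[0,0,-.019]; R=down(TY+90)
for p,RR in((over,R),(grasp,R),(grasp+[0,0,.12],R),(np.r_[PAN,.161]+rz(21)@[.065,0,0],down(111))): q,e,a=ik(p,RR,q,k); print(p,q.round(),round(e,2),round(a,2))
print("over"); st=plan(over,R,22)
print("down"); plan(grasp,R,8,st)
E
```

```text
[0.561 0.124 0.141] [  1.  29.  79.   0.  73. -12.] 0.0 0.0
[0.561 0.124 0.051] [  1.  35.  84.  -0.  61. -12.] 0.0 0.0
[0.561 0.124 0.171] [  1.  27.  76.   0.  77. -12.] 0.0 0.0
[ 0.49918273 -0.10020608  0.161     ] [-25.  22.  87.  -0.  71. -46.] 0.0 0.0
over
dp [[0.06, 0.12, 0.02], [0.19, 0.34, 0.05], [0.27, 0.54, 0.08], [0.33, 0.75, 0.1], [0.36, 0.92, 0.11], [0.34, 1.09, 0.11], [0.29, 1.24, 0.11], [0.19, 1.36, 0.1], [0.07, 1.45, 0.09], [-0.07, 1.5, 0.07], [-0.23, 1.52, 0.05], [-0.37, 1.48, 0.03]] 
turn [[0.001, -0.001, -0.009], [0.004, -0.004, -0.026], [0.005, -0.006, -0.042], [0.008, -0.008, -0.055], [0.009, -0.009, -0.067], [0.01, -0.011, -0.077], [0.012, -0.012, -0.086], [0.012, -0.013, -0.092], [0.013, -0.014, -0.098], [0.014, -0.014, -0.101], [0.014, -0.015, -0.103], [0.013, -0.014, -0.103]]
dp [[-0.52, 1.41, 0.03], [-0.64, 1.31, 0.01], [-0.72, 1.17, 0.0], [-0.77, 1.02, 0.0], [-0.77, 0.86, 0.0], [-0.72, 0.69, 0.0], [-0.63, 0.52, -0.01], [-0.49, 0.37, 0.01], [-0.32, 0.22, 0.0], [-0.11, 0.08, 0.0]] 
turn [[0.014, -0.014, -0.101], [0.013, -0.014, -0.097], [0.013, -0.013, -0.093], [0.011, -0.012, -0.086], [0.011, -0.011, -0.077], [0.009, -0.01, -0.067], [0.007, -0.007, -0.055], [0.005, -0.006, -0.041], [0.004, -0.004, -0.026], [0.001, -0.001, -0.01]]
max (np.float64(1.52), np.float64(0.103)) end err mm [-0.02 -0.05  0.03]
down
dp [[0.0, 0.0, 0.39], [0.0, 0.0, 1.02], [0.0, 0.0, 1.44], [0.0, 0.0, 1.65], [0.0, 0.0, 1.65], [0.0, 0.0, 1.44], [0.0, 0.0, 1.02], [0.0, 0.0, 0.39]] 
turn [[0.0, 0.0, 0.0], [0.0, 0.0, 0.0], [0.0, 0.0, 0.0], [0.0, 0.0, 0.0], [0.0, 0.0, 0.0], [0.0, 0.0, 0.0], [0.0, 0.0, 0.0], [0.0, 0.0, 0.0]]
max (np.float64(1.65), np.float64(0.0)) end err mm [-0.04 -0.06  0.03]
```

Request:
move_arm(jaw=[4.5,4.5,4.5,4.5,4.5,4.5,4.5,4.5,4.5,4.5,4.5,4.5], dp=[[0.06,0.12,0.02],[0.19,0.34,0.05],[0.27,0.54,0.08],[0.33,0.75,0.1],[0.36,0.92,0.11],[0.34,1.09,0.11],[0.29,1.24,0.11],[0.19,1.36,0.1],[0.07,1.45,0.09],[-0.07,1.5,0.07],[-0.23,1.52,0.05],[-0.37,1.48,0.03]], turn=[[0.001,-0.001,-0.009],[0.004,-0.004,-0.026],[0.005,-0.006,-0.042],[0.008,-0.008,-0.055],[0.009,-0.009,-0.067],[0.01,-0.011,-0.077],[0.012,-0.012,-0.086],[0.012,-0.013,-0.092],[0.013,-0.014,-0.098],[0.014,-0.014,-0.101],[0.014,-0.015,-0.103],[0.013,-0.014,-0.103]])

```text
time_s: 20.25
position: [0.493, 0.1923, 0.1401]
tool_rot: [[0.415, 0.905, 0.092], [0.903, -0.422, 0.079], [0.111, 0.05, -0.993]]
ft_force: [0.1, 0.8, -0.1]
grip_width: 0.045
gripper_force: 0.0
```

Request:
move_arm(jaw=[4.5,4.5,4.5,4.5,4.5,4.5,4.5,4.5,4.5,4.5,4.5], dp=[[-0.52,1.41,0.03],[-0.64,1.31,0.01],[-0.72,1.17,0.0],[-0.77,1.02,0.0],[-0.77,0.86,0.0],[-0.72,0.69,0.0],[-0.63,0.52,-0.01],[-0.49,0.37,0.01],[-0.32,0.22,0.0],[-0.11,0.08,0.0],[0,0,0]], turn=[[0.014,-0.014,-0.101],[0.013,-0.014,-0.097],[0.013,-0.013,-0.093],[0.011,-0.012,-0.086],[0.011,-0.011,-0.077],[0.009,-0.01,-0.067],[0.007,-0.007,-0.055],[0.005,-0.006,-0.041],[0.004,-0.004,-0.026],[0.001,-0.001,-0.01],[0,0,0]])

```text
time_s: 21.17
position: [0.5611, 0.1239, 0.1398]
tool_rot: [[-0.213, 0.977, -0.002], [0.977, 0.213, 0.0], [0.001, -0.002, -1.0]]
ft_force: [-0.4, 0.1, 0.8]
grip_width: 0.0447
gripper_force: 0.0
```

```bash
python3 - <<'E'
from kin import *
s=observe(); print(s["position"],s["q"])
im,d=cams.get_image("wrist"); cv2.imwrite("pics/w7.png",im[...,::-1]); W=wrist_cloud(d,s).reshape(-1,3)
b=W[(W[:,2]>.07)&(W[:,2]<.09)&(np.hypot(W[:,0]-.561,W[:,1]-.124)<.05)]
(cx,cy),(w,h),a=cv2.minAreaRect((b[:,:2]*1000).astype(np.float32)); print(len(b),cx,cy,w,h,a,np.median(b[:,2]))
print("grasp"); plan(TG-[0,0,.019],down(TY+90),8)
E
```

```text
[0.56105195 0.12387449 0.13978069] [ 6.47923537e-01  2.88412431e+01  7.85790368e+01  5.15136521e-03
  7.27012374e+01 -1.16672997e+01]
1539 562.3419799804688 123.94084930419922 12.000475883483887 61.517635345458984 12.134927749633789 0.08169056284231604
grasp
dp [[0.0, 0.0, 0.38], [0.0, 0.0, 1.01], [0.0, 0.01, 1.43], [-0.01, 0.0, 1.63], [0.0, 0.0, 1.64], [0.0, 0.0, 1.42], [0.0, 0.0, 1.01], [0.0, 0.0, 0.39]] 
turn [[0.0, 0.0, 0.0], [0.0, 0.0, 0.0], [-0.001, 0.0, 0.0], [0.0, 0.0, 0.0], [0.0, 0.0, 0.0], [0.0, 0.0, 0.0], [-0.001, 0.0, 0.0], [0.0, -0.001, 0.0]]
max (np.float64(1.64), np.float64(0.001)) end err mm [ 0.05 -0.02  0.04]
```

View pics/w7.png

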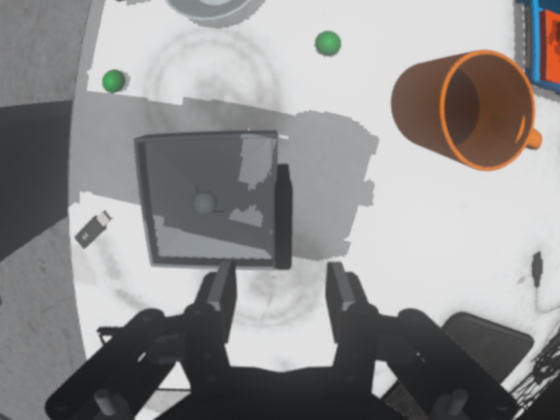

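The ball is in the pocket at (205,203) and the bar at (284,217) lies parallel to the pads and is centred. I'll go down and grip it.

Request:
move_arm(jaw=[4.5,4.5,4.5,4.5,4.5,4.5,4.5,4.5,4.5], dp=[[0,0.05,0.4],[0,0.05,1.0],[0,0,1.45],[0,0,1.65],[0,0,1.65],[0,0,1.45],[0,0,1.0],[0,0,0.4],[0,0,0]], turn=[[0,0,0],[0,0,0],[-0.002,0,0],[0,0,0],[0,0,0],[0,0,0],[0,-0.001,0],[0,0,0],[0,0,0]], force=40)

```text
time_s: 21.97
position: [0.5618, 0.1244, 0.0499]
tool_rot: [[-0.213, 0.977, 0.0], [0.977, 0.213, -0.001], [-0.001, -0.0, -1.0]]
ft_force: [-0.7, 0.4, 0.1]
grip_width: 0.0448
gripper_force: 0.0
```

Request:
move_arm(jaw=[3,2,1.2,0.6,0.5,0.5,0.5,0.5,0.5], dp=[[0,0,0],[0,0,0],[0,0,0],[0,0,0],[0,0,0],[0,0,0],[0,0,0],[0,0,0],[0,0,0]], turn=[[0,0,0],[0,0,0],[0,0,0],[0,0,0],[0,0,0],[0,0,0],[0,0,0],[0,0,0],[0,0,0]])

```text
time_s: 22.72
position: [0.5626, 0.1243, 0.0518]
tool_rot: [[-0.213, 0.977, 0.003], [0.977, 0.213, -0.001], [-0.001, 0.003, -1.0]]
ft_force: [-1.4, 0.5, 5.7]
grip_width: 0.0118
gripper_force: 39.9
```

Request:
move_arm(jaw=[0.5,0.5,0.5,0.5,0.5,0.5,0.5,0.5], dp=[[0,0,0],[0,0,0],[0,0,-0.2],[0,0,-0.5],[0,0,-0.5],[0,0,-0.5],[0,0,-0.3],[0,0,0]], turn=[[0,0,0],[0,0,0],[0,0,0],[0,0,0],[0,0,0],[0,0,0],[0,0,0],[0,0,0]], force=90)

```text
time_s: 23.38
position: [0.5626, 0.1244, 0.0718]
tool_rot: [[-0.213, 0.977, 0.003], [0.977, 0.213, -0.001], [-0.001, 0.003, -1.0]]
ft_force: [0.0, -0.2, -1.8]
grip_width: 0.0107
gripper_force: 87.7
```

```bash
cat > look.py <<'E'
from kin import *
import sys
cx,cy,zz=map(float,sys.argv[1:4])
s=observe(); print(s["time_s"],np.array(s["position"]).round(4),np.array(s["ft_force"]).round(1),np.array(s["wrist_torque"]).round(2),s["grip_width"],"toolz",np.array(s["tool_rot"])[:,2].round(4))
for n in("wrist","top","side"):
    im,d=cams.get_image(n); W=(wrist_cloud(d,s) if n=="wrist" else world_pts(n,d)).reshape(-1,3)
    P=W[(np.abs(W[:,2]-zz-.028)<.012)&(np.hypot(W[:,0]-cx,W[:,1]-cy)<.09)]
    if len(P)<50: print(n,len(P)); continue
    (x,y),(w,h),a=cv2.minAreaRect((P[:,:2]*1000).astype(np.float32))
    t=P[P[:,2]>zz+.022]; c=least_squares(lambda c:c[0]*(t[:,0]-cx)+c[1]*(t[:,1]-cy)+c[2]-t[:,2],[0,0,zz+.03],loss="soft_l1",f_scale=.001).x
    print(n,len(P),"rect",round(x,1),round(y,1),round(w,1),round(h,1),round(a,1),"slope deg",np.degrees(c[:2]).round(2),"top z",c[2].round(4))
    for r in cams.mark_of(n,"tray_pocket")[:1]: print("  pocket",r["p"],W.reshape(420,560,3)[int(r["location"][1]*420),int(r["location"][0]*560)].round(4))
    for r in cams.mark_of(n,"ball_center")[:2]: print("  ball",r["p"],W.reshape(420,560,3)[int(r["location"][1]*420),int(r["location"][0]*560)].round(4))
E
python3 look.py .498 .11 .02
```

```text
23.3833 [0.5626 0.1244 0.0718] [ 0.  -0.2 -1.8] [ 0.08 -0.21 -0.01] 0.010667040524851873 toolz [ 3.5e-03 -6.0e-04 -1.0e+00]
wrist 6868 rect 503.8 110.6 130.5 120.9 12.3 slope deg [0.4 1. ] top z 0.0479
  pocket 0.88 [0.5006 0.114  0.0413]
  ball 0.97 [0.5685 0.2611 0.0211]
  ball 0.79 [0.3983 0.2019 0.0202]
top 161 rect 494.0 109.2 106.2 128.5 7.2 slope deg [ 0.47 -0.32] top z 0.0486
  pocket 0.72 [0.4808 0.0904 0.4077]
  ball 0.39 [0.5702 0.2615 0.0265]
  ball 0.19 [0.3749 0.0457 0.008 ]
side 1145 rect 503.1 111.5 130.3 124.8 12.6 slope deg [0.41 0.26] top z 0.0465
  pocket 0.85 [0.4989 0.1122 0.0432]
  ball 0.66 [0.3928 0.2093 0.0177]
  ball 0.61 [0.4946 0.1184 0.0418]
```

```bash
python3 - <<'E'
from kin import *
s=observe(); p,R=np.array(s["position"]),np.array(s["tool_rot"])
st=plan(p+[0,0,.04],R,6)
D=rz(21-TY)@R
t=np.r_[PAN,.1618]+rz(21)@[.065,0,0]; print(t); plan(t,D,24,st)
E
```

```text
dp [[0.0, 0.0, -0.3], [0.0, 0.0, -0.74], [0.0, 0.0, -0.96], [0.0, 0.0, -0.96], [0.0, 0.01, -0.74], [0.0, 0.0, -0.3]] 
turn [[0.0, 0.0, 0.0], [0.0, 0.0, 0.0], [0.0, 0.0, 0.0], [0.0, 0.0, 0.0], [0.0, 0.0, 0.0], [0.0, 0.0, 0.0]]
max (np.float64(0.96), np.float64(0.0)) end err mm [-0.03 -0.04 -0.  ]
[ 0.49918273 -0.10020608  0.1618    ]
dp [[-0.1, -0.06, -0.03], [-0.31, -0.16, -0.07], [-0.47, -0.25, -0.12], [-0.64, -0.35, -0.16], [-0.78, -0.42, -0.19], [-0.9, -0.5, -0.23], [-1.01, -0.56, -0.25], [-1.08, -0.63, -0.27], [-1.16, -0.67, -0.29], [-1.19, -0.71, -0.31], [-1.23, -0.74, -0.31], [-1.24, -0.77, -0.32]] 
turn [[0.0, 0.0, -0.001], [0.0, 0.0, -0.002], [0.0, 0.0, -0.004], [0.0, 0.0, -0.004], [0.0, 0.0, -0.006], [0.0, 0.0, -0.007], [0.0, 0.0, -0.007], [0.0, 0.0, -0.008], [0.0, 0.0, -0.009], [0.0, 0.0, -0.009], [0.0, 0.0, -0.009], [0.0, 0.0, -0.01]]
dp [[-1.23, -0.78, -0.32], [-1.2, -0.77, -0.31], [-1.16, -0.77, -0.3], [-1.11, -0.75, -0.3], [-1.03, -0.7, -0.27], [-0.95, -0.66, -0.25], [-0.84, -0.6, -0.23], [-0.72, -0.52, -0.19], [-0.58, -0.42, -0.16], [-0.44, -0.32, -0.12], [-0.28, -0.21, -0.07], [-0.09, -0.07, -0.03]] 
turn [[0.0, 0.0, -0.009], [0.0, 0.0, -0.01], [0.0, 0.0, -0.009], [0.0, 0.0, -0.008], [0.0, 0.0, -0.009], [0.0, 0.0, -0.007], [0.0, 0.0, -0.007], [0.0, 0.0, -0.006], [0.0, 0.0, -0.004], [0.0, 0.0, -0.004], [0.0, 0.0, -0.002], [0.0, 0.0, -0.001]]
max (np.float64(1.24), np.float64(0.01)) end err mm [ 0.03 -0.   -0.04]
```

Request:
move_arm(jaw=[0.5,0.5,0.5,0.5,0.5,0.5,0.5], dp=[[0,0,-0.3],[0,0,-0.74],[0,0,-0.96],[0,0,-0.96],[0,0,-0.74],[0,0,-0.3],[0,0,0]], turn=[[0,0,0],[0,0,0],[0,0,0],[0,0,0],[0,0,0],[0,0,0],[0,0,0]])

```text
time_s: 24.42
position: [0.5626, 0.1244, 0.1122]
tool_rot: [[-0.213, 0.977, 0.004], [0.977, 0.213, -0.001], [-0.001, 0.004, -1.0]]
ft_force: [-1.0, 0.2, -2.6]
grip_width: 0.0106
gripper_force: 87.7
```

Request:
move_arm(jaw=[0.5,0.5,0.5,0.5,0.5,0.5,0.5,0.5,0.5,0.5,0.5,0.5], dp=[[-0.1,-0.06,-0.03],[-0.31,-0.16,-0.07],[-0.47,-0.25,-0.12],[-0.64,-0.35,-0.16],[-0.78,-0.42,-0.19],[-0.9,-0.5,-0.23],[-1.01,-0.56,-0.25],[-1.08,-0.63,-0.27],[-1.16,-0.67,-0.29],[-1.19,-0.71,-0.31],[-1.23,-0.74,-0.31],[-1.24,-0.77,-0.32]], turn=[[0.0,0.0,-0.001],[0.0,0.0,-0.002],[0.0,0.0,-0.004],[0.0,0.0,-0.004],[0.0,0.0,-0.006],[0.0,0.0,-0.007],[0.0,0.0,-0.007],[0.0,0.0,-0.008],[0.0,0.0,-0.009],[0.0,0.0,-0.009],[0.0,0.0,-0.009],[0.0,0.0,-0.01]])

```text
time_s: 25.42
position: [0.5301, 0.0107, 0.1367]
tool_rot: [[-0.287, 0.958, 0.002], [0.958, 0.287, -0.001], [-0.001, 0.002, -1.0]]
ft_force: [-0.2, -0.1, -2.0]
grip_width: 0.0106
gripper_force: 87.7
```

Request:
move_arm(jaw=[0.5,0.5,0.5,0.5,0.5,0.5,0.5,0.5,0.5,0.5,0.5,0.5], dp=[[-1.23,-0.78,-0.32],[-1.2,-0.77,-0.31],[-1.16,-0.77,-0.3],[-1.11,-0.75,-0.3],[-1.03,-0.7,-0.27],[-0.95,-0.66,-0.25],[-0.84,-0.6,-0.23],[-0.72,-0.52,-0.19],[-0.58,-0.42,-0.16],[-0.44,-0.32,-0.12],[-0.28,-0.21,-0.07],[-0.09,-0.07,-0.03]], turn=[[0.0,0.0,-0.009],[0.0,0.0,-0.01],[0.0,0.0,-0.009],[0.0,0.0,-0.008],[0.0,0.0,-0.009],[0.0,0.0,-0.007],[0.0,0.0,-0.007],[0.0,0.0,-0.006],[0.0,0.0,-0.004],[0.0,0.0,-0.004],[0.0,0.0,-0.002],[0.0,0.0,-0.001]])

```text
time_s: 26.42
position: [0.499, -0.1006, 0.162]
tool_rot: [[-0.359, 0.933, 0.002], [0.933, 0.359, -0.001], [-0.001, 0.002, -1.0]]
ft_force: [-0.1, 0.5, -2.2]
grip_width: 0.0108
gripper_force: 87.7
```

Request:
move_arm(jaw=[0.5,0.5,0.5,0.5,0.5,0.5], dp=[[0,0,0],[0,0,0],[0,0,0],[0,0,0],[0,0,0],[0,0,0]], turn=[[0,0,0],[0,0,0],[0,0,0],[0,0,0],[0,0,0],[0,0,0]])

```text
time_s: 26.92
position: [0.4991, -0.1001, 0.1619]
tool_rot: [[-0.359, 0.933, 0.002], [0.933, 0.359, -0.0], [-0.001, 0.002, -1.0]]
ft_force: [0.8, -0.2, -1.0]
grip_width: 0.0109
gripper_force: 87.7
```

```bash
python3 look.py .4385 -.1235 .11; python3 - <<'E'
from kin import *
s=observe(); print(((np.r_[PAN,.1618]+rz(21)@[.065,0,0])-s["position"])*1000, s["tool_rot"])
a=cams.get_image("side")[0][130:400,160:440]; cv2.imwrite("pics/f8.png",cv2.resize(a[...,::-1],None,fx=2,fy=2))
E
```

```text
26.9167 [ 0.4991 -0.1001  0.1619] [ 0.8 -0.2 -1. ] [ 0.02 -0.17  0.03] 0.010940719675901177 toolz [ 2.e-03 -5.e-04 -1.e+00]
wrist 6925 rect 443.0 -122.4 130.4 120.6 21.0 slope deg [0.14 1.06] top z 0.1381
  pocket 0.73 [ 0.4379 -0.119   0.1341]
  ball 0.82 [ 0.4367 -0.1205  0.1335]
top 78 rect 445.2 -129.1 97.7 34.8 65.2 slope deg [-9.23  2.92] top z 0.1341
  pocket 0.79 [ 0.4394 -0.1109  0.2576]
  ball 0.59 [ 0.4362 -0.1257  0.1359]
  ball 0.41 [0.571  0.265  0.0184]
side 1017 rect 443.0 -120.6 130.9 124.5 20.8 slope deg [0.67 0.19] top z 0.137
  pocket 0.59 [ 0.4444 -0.1212  0.1271]
  ball 0.66 [0.3946 0.2066 0.0193]
  ball 0.55 [ 0.4332 -0.1627  0.1206]
[ 0.12206343  0.02699418 -0.14198389] [[-3.58836681e-01  9.33398289e-01  1.96706053e-03]
 [ 9.33399552e-01  3.58838350e-01 -5.61245524e-04]
 [-1.22972237e-03  1.63465794e-03 -9.99997908e-01]]
```

View pics/f8.png

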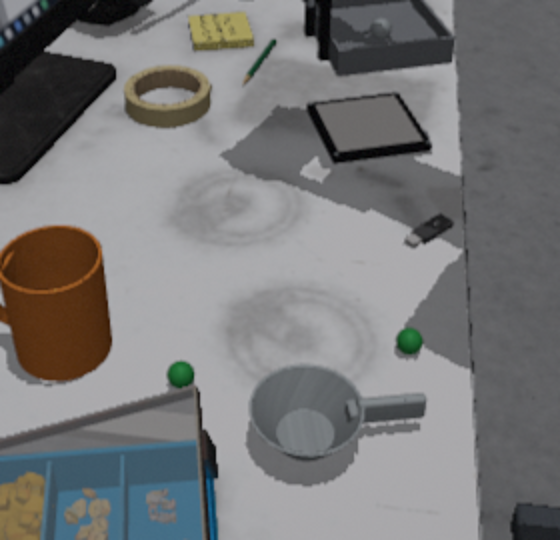

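The final view shows the ball in the tray's pocket at (380,30), the tray held level over the panel, the cup upright at (305,410), and the bystanders untouched.

```bash
python3 -c "
from rig import ticket
print(ticket.close_job())"
```

```text
the job is handed in; nothing more can be done
None
```

The job is handed in, 27 s into the 72 s limit: the ball is in the tray's pocket, the cup is upright and released where it started, and the arm is holding the tray still and level to within about 1°, centred over the panel with its underside about 11 cm above the worktop.

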